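Complete the jigsaw brooch and index it under the UV spot lamp

ROBOT

A 7-joint arm with a two-finger parallel gripper is mounted at the origin on a cart in front of the work surface, level with it; the furniture and walls round the work are solid. World frame = base frame: x ahead of the robot, y to its left, z up, the work surface at z = 0. Lengths are in m, angles in rad, forces in N, time in s.
With the tool pointing down it reaches from about 0.425 to 0.875 m from the base axis. Payload 4.7 kg.
Tool frame: the origin (TCP) lies midway between the tips of the shut fingers; the grasp point (between the pads) lies 19 mm behind it; x points along the fingers, y is the direction in which the jaws open and shut, and the axes are right-handed (so a half turn about x gives the same grasp; the last joint's range is limited). The gripper opens to 87 mm and grips with 3 to 60 N. Pads are 19 mm wide; open, the fingers measure 117 mm over their backs; the gripper's body (75 mm by 190 mm) begins 51 mm behind the grasp point.
Start: joints at [1.251, 0.321, -0.07, 1.45, 0.023, 1.371, -0.057], TCP at [0.213, -0.614, 0.223] pointing down, gripper open.
Joint ranges: [-2.86, 2.86], [-0.3, 2.09], [-1.38, 1.24], [0.06, 2.45], [-1.56, 4.7], [0.09, 2.05], [-2.69, 2.69]. Speed limits (rad/s): [2.57, 2.57, 3.14, 3.14, 3.14, 3.14, 3.14].

INTERFACE

Orientations are given as a 3x3 rotation matrix whose columns are the frame's x, y, z axes.
In Python, from station import observe, vision, arm gives the robot as it stands.
- The arm moves only by the tool drive_tool, never from a script. Its argument "moves" is a list of rows, each a list of 7 numbers: the closure in counts, from 0 (fully open) to 255 (shut), then the shift along the tool's x, y, z in m, then the turn, a rotation vector about the tool's x, y, z in rad. A call has 1 to 20 rows; each row shifts and turns the pose as measured when the row begins, along the tool's axes as they then stand; what a row does not reach is not made up. A row lasts 1/8 s, in which the tool goes at most 62.5 mm and 10.7 degrees, less where a joint would pass 70% of its speed; a pose out of reach is approached as far as the arm can. A call with a gripper value outside its range is refused whole. The fingers move at their own pace and stop on an object; the grip force is fixed at half the most. Time passes only in rows, so rows that do not move let the fingers close. It gives the time, the measured TCP pose, the force and the opening at its end, in the units of the state.
- observe(): the state, without advancing time (a new reading comes with each control period).
- vision.get_image(name): name is "side" or "top"; returns a dict with "pixels" (400x640x3 uint8, red, green, blue), "mtx" (3x3 intrinsics, pixels), "R" (3x3) and "t" (3): a world point X has camera coordinates R X + t. Camera axes: x right, y down, z forward; pixel columns grow to the right and rows downward; lengths in m; the calibration is good to about 2 mm. A picture is of the moment at which its call begins. There is no depth.
- arm.hand_in(): hands the job in, once; it reports no verdict.
The state is a dict: "time_s": time; "joints": joint angles; "qd": joint speeds; "joint_efforts": joint torques, N m; "ee_pos": TCP position; "orientation": TCP orientation; "wrist_force": force on the tool from outside, world axes, zero at the start; "moment": the same for the moment, N m; "opening": finger opening in m.
Only numpy, scipy, OpenCV 4.12 (cv2) and the standard library are available. Lean on these libraries where they do the work, as an engineer would, in place of code of your own. Each camera call takes 0.05 s, during which the arm holds its last target.

TASK

Lay the loose amber half into the turntable nest that holds only a teal half, so that the two interlock and it lies flat and fully down in the nest. Then push the red ratchet lever, one full stroke for each nest, as many times as it takes to bring that nest under the spot lamp and no further, and let the lever spring home. Turn the table with the lever only, never by hand, and leave the other things standing where they are.

Things in the scene. Friction and masses are not known exactly. Their poses are not given: they have to be found in the camera images.
- amber_centre (a point): Centre of the loose amber half of a jigsaw brooch: rigid block 20 (its x) x 30 (its y) x 14 mm tall, lying flat left of the jig. Brass stud on top near its +x edge; in its opposite -x face a keyhole socket through the full height: mouth 6.6 mm wide, then a round chamber of 13 mm diameter at this centre. Grip it across its 30 mm (along y): in the nest the teal half blocks its -x side.
- amber_half: The loose amber half itself, about 20 g: origin in the middle of its underside, axes as told for amber_centre, z up.
- seat (a point): Where amber_centre must come: 7 mm above the floor of the free outer place, 86 mm from the turntable's axis, in the nest with a teal half alone. Turns with the table; +x points outward from the axis, y along the rim. Seated, the amber half's axes match these (stud outward, socket over the teal tab). It goes in from above only, with 1.3 to 1.5 mm of play all round.
- nest_middle (a point): Middle of that nest, where the halves meet, level with their tops (62 mm above the table), 75 mm from the turntable's axis; turns with it. Nest floor 48 mm above the table; white walls 5 mm high and 3 mm thick round both y sides and the outer side. Teal half 14 mm tall with a tab (4 mm neck, 10 mm round head). Seated, the amber half stands 9 mm proud of the walls.
- lamp_spot (a point): Spot under the lamp to which nest_middle must come; fixed to the jig, 75 mm from the turntable's axis on the side away from the robot, 62 mm above the table. +x points from the axis to the lamp's column. The fixed lamp head (37 mm across) hangs above it, from 105 to 180 mm above the table; its column stands 155 mm from the axis.
- jig: The jig's fixed green round base, 270 mm across, 14 mm thick; origin under its centre at table height, on the vertical axis about which turntable and lever turn; +x points to the lamp. Its place varies, and its yaw by up to 0.3 rad.
- turntable: Turntable: aluminium top 208 mm across at 48 mm height, eight nests 45 degrees apart (five with both halves, two empty, one with a teal half alone), ratchet teeth round the rim, 230 mm across. Origin on its axis at table height; +x points to the nest with the teal half alone. Not to be turned by hand.
- table_turn (a joint): Angle of the turntable, rad, growing counter-clockwise seen from above; it turns only that way: a stop pawl drops in at every multiple of 0.785 (45 degrees). The nest is under the lamp at 3.927 (or a whole turn more). Starts anywhere from 0 to 2.4, also between notches, held by light friction; then the first stroke only completes the notch begun (within 3 degrees of its end: the next one too).
- lever_swing (a joint): Angle of the ratchet lever, rad: 0 at rest (spring), growing counter-clockwise from above to a hard stop at 0.942. Pushed, it takes the table along after 3 degrees of play; a stroke counts once past 0.87, the table then being up to 6 degrees past its notch and drawn back onto it as the lever returns. Let go, it springs home by itself in under 0.5 s; the table stays. 2 to 5 N at the grip.
- lever_grip (a point): Middle of the lever's upright red grip, a free-standing round post of 20 mm diameter from 30 to 92 mm above the table, 165 mm from the turntable's axis, on the robot's right of the jig. It swings from -122 degrees (about the axis, from the jig's +x, counter-clockwise positive) at rest to -68 at the stop: pushed away from the robot from its near side. Jig parts within 55 mm of it are under 48 mm high.
- pink_jar: Bystander, loose, not to be disturbed: pigment jar with white lid and pale pink contents, 40 mm across, 36 tall, standing beside the loose amber half; origin under its centre.
- blue_jar: Bystander, loose, not to be disturbed: pigment jar with black lid and pale blue contents, 40 mm across, 36 tall, standing 66 to 74 mm (centre to centre) beside the loose amber half on its +y side; origin under its centre.
- spool: Bystander, loose, not to be disturbed: small white and dark spool stand with a dark disc on top, 37 mm across, 26 tall, standing beside the loose amber half; origin under its centre.
- white_bottle: Bystander, loose, not to be disturbed: white squeeze bottle with black collar and pointed nozzle, 33 mm across, 102 tall, standing on the table close to the near side of the jig; origin under its centre.
- green_bottle: Bystander, loose, not to be disturbed: squeeze bottle with yellow collar and green band, 30 mm across, 86 tall, standing behind on the left; origin under its centre.
- pink_cup: Bystander, loose, not to be disturbed: pink silicone mixing cup, 41 mm across, 28 tall, on the right; origin under its centre.
- pliers: Bystander, loose, not to be disturbed: flat-nose pliers with red grips lying flat, 55 x 134 x 13 mm, on the right; origin under its centre.
- pen: Bystander, loose, not to be disturbed: white marker with blue cap lying flat, 14 x 131 x 15 mm, near the robot, a little left; origin under its centre.

How it is judged:
By the outcome, as a careful person would: the job done as asked, in the order asked, and still so for the second after the job is handed in, with the robot touching nothing.
It also fails if it takes over 72 s, if anything falls off the work surface, if the arm or the gripper's body presses on something with over 40 N, if the wrist force passes 120 N, or if a joint passes its speed limit or range.

## Working session

There is one attempt and no reset: what is moved stays moved. The work goes in short steps, Python scripts to look and compute and a tool call to move; the robot and the scene stay as the last step left them, time stands still between calls to the robot, and variables do not carry over. Pictures are saved under pics/ and viewed, and the job is handed in when it is done.

Besides the shell and the picture viewer there is one more tool, called after "Call:" by a JSON object that holds its "method" and its "body", one argument or row to a line. drive_tool: Moves the arm, as the interface text tells. Its arguments: {"type":"object","properties":{"moves":{"type":"array"}},"required":["moves"]}

```bash
mkdir -p pics; ls
python3 - <<'E'
from station import observe, vision, arm
import cv2,numpy as np
for n in("side","top"):
    d=vision.get_image(n); cv2.imwrite(f"pics/{n}0.png",d["pixels"][...,::-1]); print(n,d["mtx"],d["R"],d["t"])
s=observe(); print(s)
E
```

```text
pics
side [[385.717354     0.         319.72061319]
 [  0.         385.717354   200.29739387]
 [  0.           0.           1.        ]] [[-9.97620694e-01  6.89409805e-02 -3.03529110e-04]
 [ 3.08560808e-02  4.42561733e-01 -8.96207016e-01]
 [-6.16510600e-02 -8.94084031e-01 -4.43635991e-01]] [0.50553553 0.11412255 1.08596504]
top [[518.90339795   0.         322.1156313 ]
 [  0.         518.90339795 197.58929004]
 [  0.           0.           1.        ]] [[ 0.01313221 -0.99973673 -0.01881525]
 [-0.9939695  -0.0110031  -0.10910344]
 [ 0.10886769  0.02013456 -0.99385232]] [-0.10692274  0.52502067  1.70420536]
{'time_s': 0.1, 'joints': array([ 1.25111437,  0.32174719, -0.07005456,  1.45156292,  0.02258282,
        1.37076312, -0.05691577]), 'qd': array([ 0.000806  , -0.00087447, -0.00069421, -0.0027627 ,  0.00110343,
        0.00033122, -0.00051707]), 'joint_efforts': array([ 2.19328622e-04, -4.92570484e+01, -4.05463949e-01, -3.13399386e+01,
       -6.41029654e-02,  3.94587731e-02,  4.10785799e-05]), 'ee_pos': array([ 0.21273516, -0.61368595,  0.22156674]), 'orientation': array([[-6.34297822e-04,  3.27599398e-01, -9.44816507e-01],
       [ 1.57127689e-03, -9.44815204e-01, -3.27600001e-01],
       [-9.99998564e-01, -1.69236431e-03,  8.45448627e-05]]), 'wrist_force': array([1.44255636, 0.26030218, 0.23413788]), 'moment': array([-0.01205099,  0.00973673, -0.00398045]), 'opening': 0.08703062294701314}
```

View pics/side0.png

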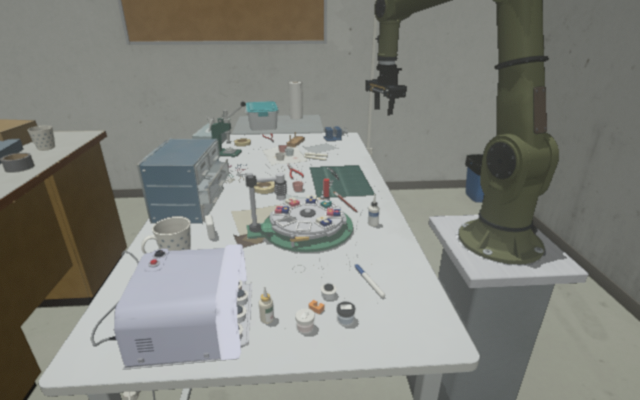

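View pics/top0.png

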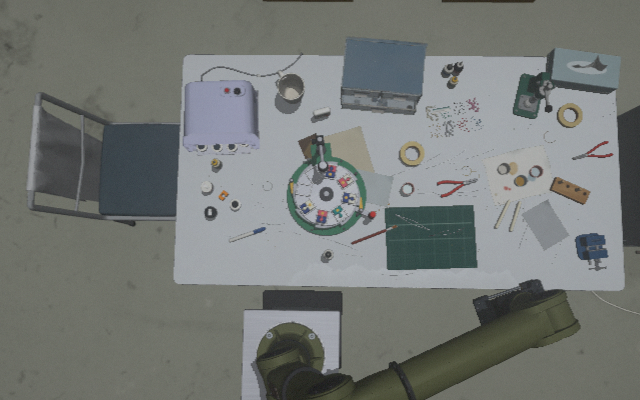

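The top view shows the jig centred near (326,194), the amber half near (223,196), the lever grip near (372,215) and the lamp at (320,150). The side view shows the amber half at (316,307). Next I zoom in.

Run:
```python
import cv2
t=cv2.imread("pics/top0.png");s=cv2.imread("pics/side0.png")
def z(im,x0,y0,x1,y1,k,n): cv2.imwrite(n,cv2.resize(im[y0:y1,x0:x1],None,fx=k,fy=k,interpolation=cv2.INTER_CUBIC))
z(t,280,130,390,245,5,"pics/tj.png")
z(t,195,150,275,250,6,"pics/ta.png")
z(s,235,165,385,255,5,"pics/sj.png")
z(s,250,255,390,335,5,"pics/sa.png")
```

```text
(no output)
```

View pics/tj.png

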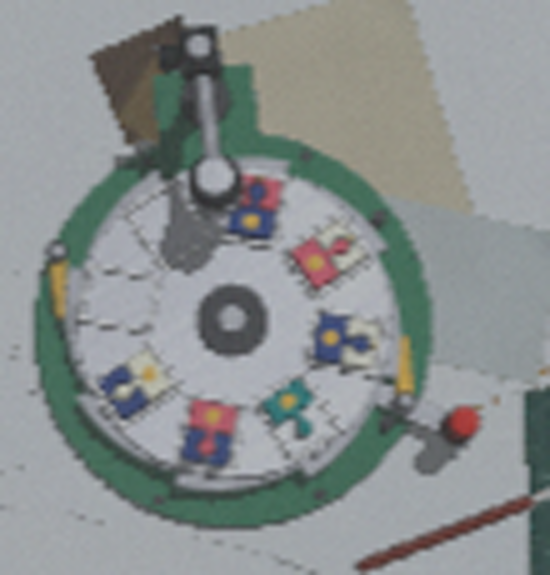

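View pics/ta.png

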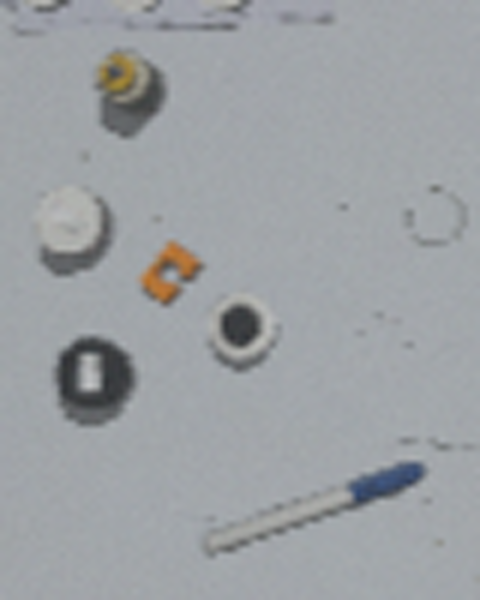

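View pics/sj.png

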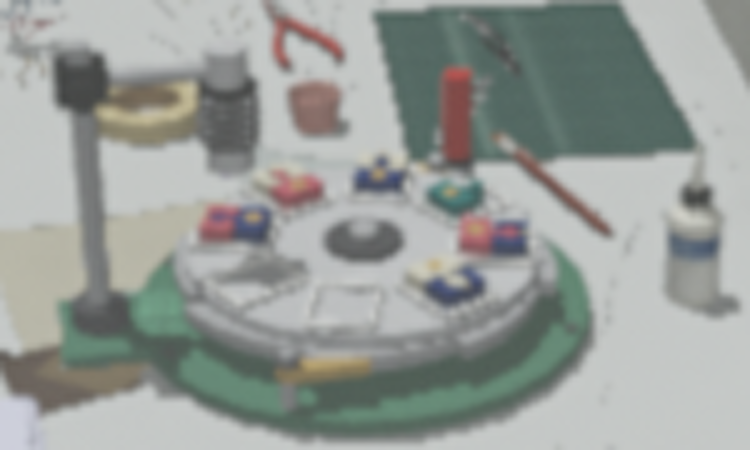

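View pics/sa.png

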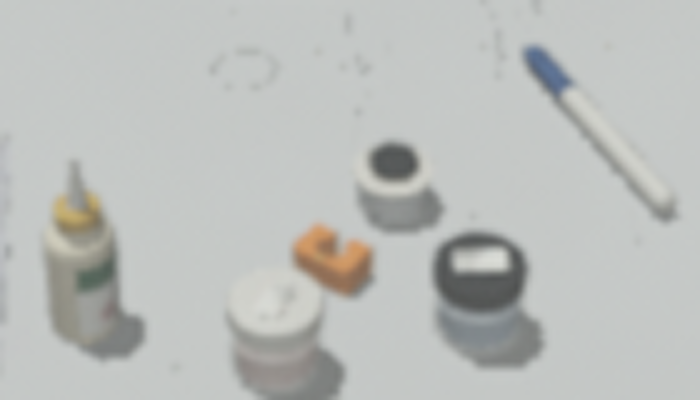

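```bash
cat > h.py <<'E'
import cv2,numpy as np
from station import observe,vision,arm
def proj(d,X):
    X=np.atleast_2d(X);rv=cv2.Rodrigues(d["R"])[0]
    return cv2.projectPoints(X.astype(float),rv,d["t"],d["mtx"],None)[0][:,0]
def cast(d,uv,z):
    uv=np.atleast_2d(uv).astype(float)
    r=np.c_[uv,np.ones(len(uv))]@np.linalg.inv(d["mtx"]).T@d["R"]
    c=-d["R"].T@d["t"]; s=(z-c[2])/r[:,2]; return c+s[:,None]*r
def warp(d,z,x0,x1,y0,y1,k=1000):
    # rectified view of plane z: rows down = -x, columns right = -y, k px per m
    c=np.array([[x1,y1,z],[x1,y0,z],[x0,y0,z],[x0,y1,z]])
    w,h=int((y1-y0)*k),int((x1-x0)*k)
    H=cv2.getPerspectiveTransform(proj(d,c).astype(np.float32),np.float32([[0,0],[w,0],[w,h],[0,h]]))
    return cv2.warpPerspective(d["pixels"],H,(w,h),flags=cv2.INTER_CUBIC)
E
python3 - <<'E'
from h import *
T=vision.get_image("top");S=vision.get_image("side")
np.savez("im0.npz",**{a+k:v for a,d in(("T",T),("S",S)) for k,v in d.items()})
print("cam centers",-T["R"].T@T["t"],-S["R"].T@S["t"])
for n,uv,z in(("hub",(326.4,194),.05),("amber",(223.3,195.3),.014)): print(n,cast(T,uv,z))
hub=cast(T,(326.4,194),.048)[0]
for nm,d in(("t",T),("s",S)):
    cv2.imwrite(f"pics/w48{nm}.png",warp(d,.048,hub[0]-.18,hub[0]+.18,hub[1]-.18,hub[1]+.18,1600)[...,::-1])
am=cast(T,(223.3,195.3),.014)[0]
for nm,d in(("t",T),("s",S)):
    cv2.imwrite(f"pics/wa{nm}.png",warp(d,.014,am[0]-.05,am[0]+.05,am[1]-.05,am[1]+.05,5000)[...,::-1])
for nm,d in(("T",T),("S",S)):
    h=cv2.cvtColor(d["pixels"],cv2.COLOR_RGB2HSV)
    for c,lo,hi in(("teal",(80,110,50),(95,255,200)),("amber",(5,150,120),(18,255,255)),("red",(0,150,110),(4,255,255))):
        m=cv2.inRange(h,lo,hi);n,_,st,ce=cv2.connectedComponentsWithStats(m)
        print(nm,c,[(st[i,4],ce[i].round(1).tolist()) for i in range(1,n) if st[i,4]>8])
E
```

```text
cam centers [ 0.33772577 -0.13543116  1.74899823] [0.56776223 0.88558562 0.58420405]
hub [[ 0.53589426 -0.11497951  0.05      ]]
amber [[0.53186297 0.23366733 0.014     ]]
T teal [(np.int32(10), [339.3, 208.7]), (np.int32(10), [334.7, 211.4])]
T amber [(np.int32(12), [224.4, 192.7]), (np.int32(11), [220.8, 197.1])]
T red [(np.int32(17), [372.4, 214.0])]
S teal []
S amber []
S red []
```

View pics/w48t.png

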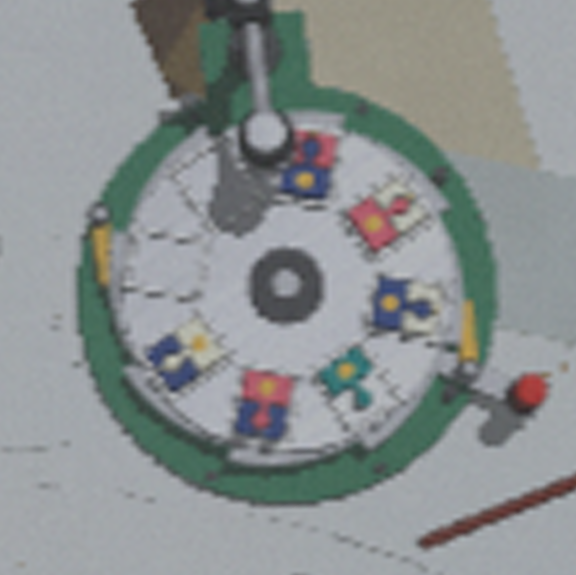

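View pics/w48s.png

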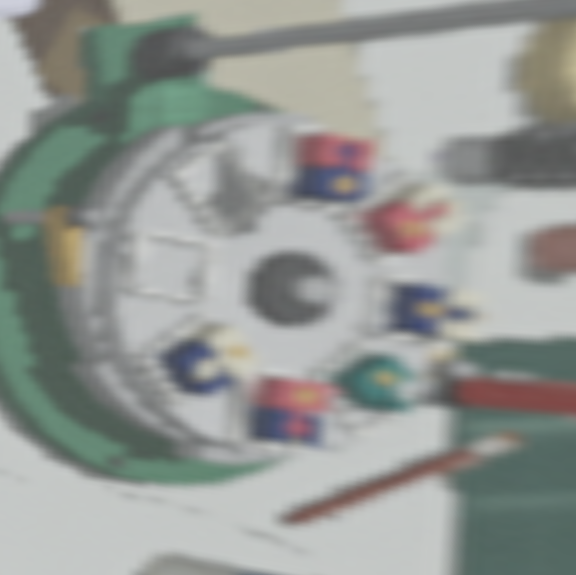

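View pics/wat.png

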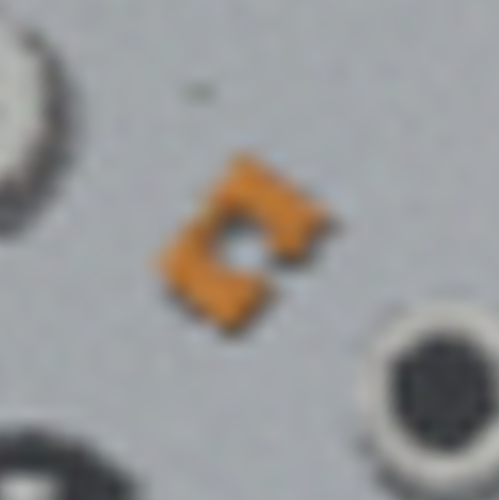

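View pics/was.png

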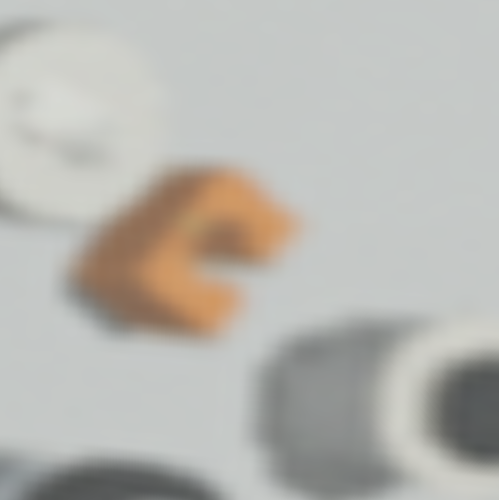

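```bash
cat >> h.py <<'E'
def saved(a,f="im0.npz"):
    z=np.load(f);return {k:z[a+k] for k in("pixels","mtx","R","t")}
def w2xy(p,x1,y1,k): p=np.atleast_2d(p); return np.c_[x1-(p[:,1]+.5)/k, y1-(p[:,0]+.5)/k]
def big(m):
    c,_=cv2.findContours(m,cv2.RETR_EXTERNAL,cv2.CHAIN_APPROX_NONE);return max(c,key=cv2.contourArea)
def amber_rect(d,z,c,r=.05,k=5000,box=None):
    w=warp(d,z,c[0]-r,c[0]+r,c[1]-r,c[1]+r,k);h=cv2.cvtColor(w,cv2.COLOR_RGB2HSV)
    m=cv2.inRange(h,(4,90,60),(22,255,255));R=cv2.minAreaRect(big(m))
    b=w2xy(cv2.boxPoints(R),c[0]+r,c[1]+r,k);return b.mean(0),np.array(R[1])/k,b,w,m
E
python3 - <<'E'
from h import *
T=saved("T")
c,sz,b,w,m=amber_rect(T,.014,(.5319,.2337)); print("amber",c,sz)
e=[b[1]-b[0],b[2]-b[1]];l=max(e,key=np.linalg.norm);a=np.degrees(np.arctan2(l[1],l[0]));print("long axis deg",a)
# green base
x0,x1,y0,y1=.33,.73,-.32,.08;k=2000
w=warp(T,.014,x0,x1,y0,y1,k);h=cv2.cvtColor(w,cv2.COLOR_RGB2HSV);m=cv2.inRange(h,(65,80,40),(88,255,160))
cv2.imwrite("pics/g.png",m)
p=w2xy(big(m)[:,0],x1,y1,k);hub=np.array([.535,-.115])
d=np.hypot(*(p-hub).T);q=p[(abs(d-.135)<.008)]
for it in range(5):
    A=np.c_[2*q,np.ones(len(q))];s=np.linalg.lstsq(A,(q**2).sum(1),rcond=None)[0];cc=s[:2];R=np.sqrt(s[2]+cc@cc)
    e=np.hypot(*(q-cc).T)-R;q=q[abs(e)<max(.0012,2*e.std())]
print("base",cc,R,len(q),e.std())
# studs/teal at z=.062
x0,x1,y0,y1=cc[0]-.11,cc[0]+.11,cc[1]-.11,cc[1]+.11;k=3500
for z in(.062,):
    w=warp(T,z,x0,x1,y0,y1,k);cv2.imwrite("pics/w62.png",cv2.resize(w[...,::-1],(600,600)))
    cv2.imwrite("pics/w62teal.png",cv2.resize(w[420:720,320:720,::-1],None,fx=2,fy=2))
    h=cv2.cvtColor(w,cv2.COLOR_RGB2HSV)
    for nm,lo,hi in(("gold",(15,110,120),(28,255,255)),("teal",(78,80,40),(98,255,200)),("blue",(105,90,30),(128,255,200)),("pink",(165,90,80),(179,255,255))):
        m=cv2.inRange(h,lo,hi);n,_,st,ce=cv2.connectedComponentsWithStats(m)
        for i in range(1,n):
            if st[i,4]>250:
                g=w2xy(ce[i],x1,y1,k)[0];v=g-cc;print(nm,st[i,4],g.round(4),"r",np.hypot(*v).round(4),"deg",np.degrees(np.arctan2(v[1],v[0])).round(2))
E
```

```text
amber [0.5326997  0.23557355] [0.02163371 0.03095065]
long axis deg -37.47614
base [ 0.53561978 -0.1142019 ] 0.1306660771926753 343 0.00045161758669957144
gold 490 [ 0.6013 -0.1259] r 0.0668 deg -10.1
gold 662 [ 0.5743 -0.1679] r 0.0662 deg -54.24
gold 465 [ 0.5251 -0.1783] r 0.065 deg -99.3
gold 366 [ 0.4997 -0.0596] r 0.0653 deg 123.35
gold 386 [ 0.4835 -0.151 ] r 0.0638 deg -144.76
gold 521 [ 0.4728 -0.102 ] r 0.064 deg 169.02
teal 289 [ 0.613  -0.0244] r 0.1186 deg 49.25
teal 480 [ 0.6043 -0.0162] r 0.1197 deg 54.97
teal 315 [ 0.5931 -0.0101] r 0.1189 deg 61.12
teal 354 [ 0.5839 -0.0087] r 0.116 deg 65.42
teal 5255 [ 0.4797 -0.1525] r 0.0678 deg -145.57
teal 284 [ 0.4643 -0.0091] r 0.1271 deg 124.16
teal 323 [ 0.4489 -0.0248] r 0.1245 deg 134.12
blue 508 [ 0.6207 -0.1291] r 0.0864 deg -9.95
blue 3059 [ 0.6002 -0.1265] r 0.0658 deg -10.74
blue 2295 [ 0.5297 -0.1849] r 0.0709 deg -94.79
blue 1577 [ 0.5152 -0.1762] r 0.0652 deg -108.23
blue 1521 [ 0.4956 -0.0377] r 0.0863 deg 117.59
blue 1753 [ 0.4795 -0.0482] r 0.0866 deg 130.41
blue 1511 [ 0.4537 -0.0887] r 0.0858 deg 162.74
blue 1465 [ 0.4504 -0.1076] r 0.0855 deg 175.59
pink 289 [ 0.6288 -0.1248] r 0.0938 deg -6.49
pink 2061 [ 0.6191 -0.1379] r 0.0868 deg -15.83
pink 5228 [ 0.5754 -0.1705] r 0.0689 deg -54.77
pink 5133 [ 0.4681 -0.101 ] r 0.0688 deg 168.95
```

View pics/w62teal.png

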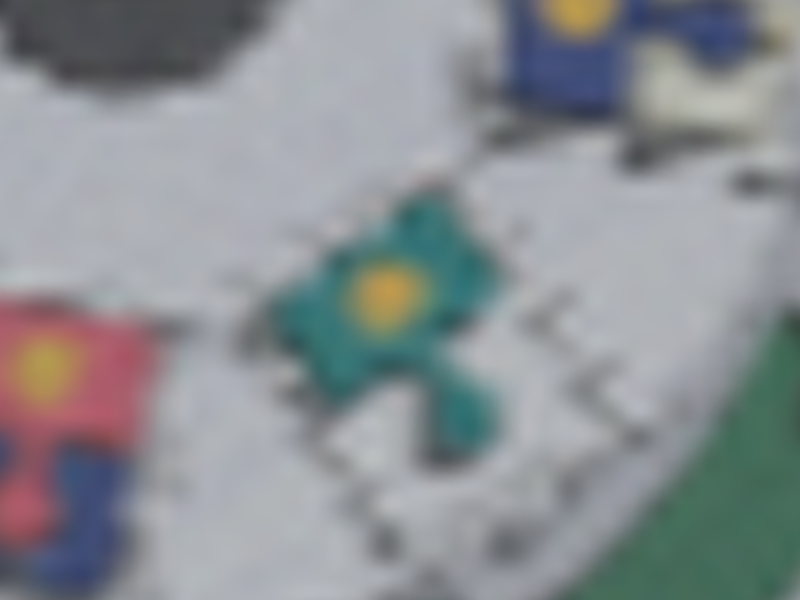

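View pics/w62.png

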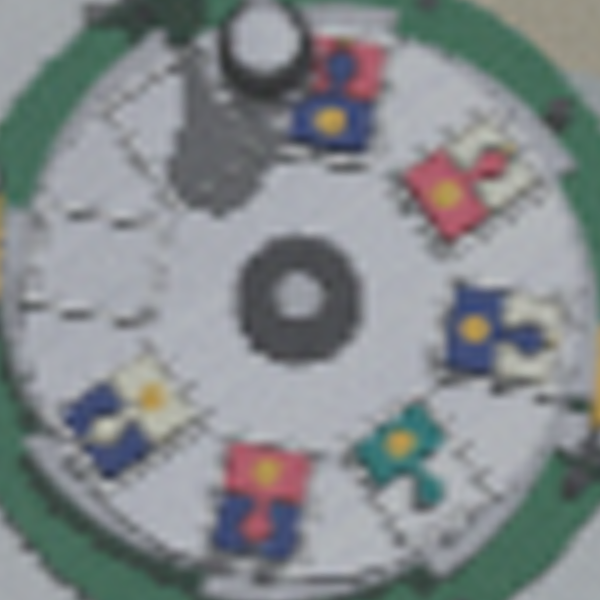

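The warped views are clear: the teal nest lies at lower right with its stud at about (400,440) in the 600 px table view. Next I fit the stud pattern and plan the first move.

```bash
cat >> h.py <<'E'
def studs(d,c0=(.5356,-.1142),z=.063,prt=True):
    x1,y1,k=c0[0]+.11,c0[1]+.11,3500
    w=warp(d,z,c0[0]-.11,x1,c0[1]-.11,y1,k);h=cv2.cvtColor(w,cv2.COLOR_RGB2HSV)
    m=cv2.inRange(h,(15,110,120),(28,255,255));n,_,st,ce=cv2.connectedComponentsWithStats(m)
    P=[w2xy(ce[i],x1,y1,k)[0] for i in range(1,n) if st[i,4]>200]
    return np.array([p for p in P if abs(np.hypot(*(p-c0))-.065)<.005])
def studfit(P,c0=(.5356,-.1142)):
    # p = c + r*(cos(th+45k), sin) : linear in c, r cos th, r sin th
    a=np.degrees(np.arctan2(*(P-c0).T[::-1]));th0=np.degrees(np.angle(np.exp(8j*np.radians(a)).mean()))/8
    K=np.round((a-th0)/45);ph=np.radians(45*K)
    A=np.zeros((2*len(P),4));A[0::2,0]=1;A[1::2,1]=1
    A[0::2,2]=np.cos(ph);A[0::2,3]=-np.sin(ph);A[1::2,2]=np.sin(ph);A[1::2,3]=np.cos(ph)
    s=np.linalg.lstsq(A,P.ravel(),rcond=None)[0];res=(A@s-P.ravel()).reshape(-1,2)
    th=np.degrees(np.arctan2(s[3],s[2]));return s[:2],np.hypot(s[2],s[3]),th+45*K,res
def plan(p,head,n,cl,state=None,dirn=0):
    """rows to world point p (TCP), tool-y heading deg (tool pointing down), n rows; dirn forces turn sign"""
    s=state or observe();p0=s["ee_pos"];R=s["orientation"];h0=np.degrees(np.arctan2(R[1,1],R[0,1]))
    dh=(head-h0+180)%360-180
    if dirn*dh<0: dh+=360*dirn
    st=(np.array(p)-p0)/n;rows=[]
    for i in range(n):
        h=np.radians(h0+dh*i/n);y=np.array([np.cos(h),np.sin(h),0]);x=np.array([0,0,-1.]);z=np.cross(x,y)
        rows.append([cl]+[round(float(st@v),4) for v in(x,y,z)]+[round(float(-np.radians(dh)/n),4),0,0])
    print("dh",round(dh,2),"per row deg",round(dh/n,2),"mm",round(1e3*np.linalg.norm(st),1))
    for r in rows: print(str(r)+",")
def st():
    s=observe();R=s["orientation"];print("t",s["time_s"],"p",s["ee_pos"].round(4),"head",np.degrees(np.arctan2(R[1,1],R[0,1])).round(2),"down",R[:,0].round(4),"F",s["wrist_force"].round(2),"open",round(s["opening"],4));return s
E
python3 - <<'E'
from h import *
T=saved("T")
P=studs(T);c,r,th,res=studfit(P);print(c,r,th.round(2),(res*1e3).round(2).tolist())
# lever grip (red top z=.092) & lamp column direction
h=cv2.cvtColor(T["pixels"],cv2.COLOR_RGB2HSV)
g=cast(T,(372.4,214.0),.092)[0][:2];v=g-c;print("grip",g,np.hypot(*v),np.degrees(np.arctan2(v[1],v[0])))
plan((.50,-.20,.25),0,8,100)
E
```

```text
[ 0.53698985 -0.11389148] 0.06546164655416846 [ -10.47  -55.47 -100.47  124.53 -145.47  169.53] [[0.14, 0.14], [-0.0, 0.07], [0.08, 0.07], [0.27, -0.32], [-0.36, -0.01], [-0.13, 0.05]]
grip [ 0.46825427 -0.26328582] 0.16444831104051388 -114.7069185487125
dh 70.87 per row deg 8.86 mm 63.1
[100, -0.0035, -0.0371, -0.0509, -0.1546, 0, 0],
[100, -0.0035, -0.0288, -0.056, -0.1546, 0, 0],
[100, -0.0035, -0.0199, -0.0597, -0.1546, 0, 0],
[100, -0.0035, -0.0104, -0.0621, -0.1546, 0, 0],
[100, -0.0035, -0.0007, -0.063, -0.1546, 0, 0],
[100, -0.0035, 0.009, -0.0623, -0.1546, 0, 0],
[100, -0.0035, 0.0185, -0.0602, -0.1546, 0, 0],
[100, -0.0035, 0.0275, -0.0566, -0.1546, 0, 0],
```

Call:
{"method": "drive_tool", "body": {
  "moves": [
    [100,-0.0035,-0.037,-0.051,-0.155,0,0],
    [100,-0.0035,-0.029,-0.056,-0.155,0,0],
    [100,-0.0035,-0.02,-0.06,-0.155,0,0],
    [100,-0.0035,-0.01,-0.062,-0.155,0,0],
    [100,-0.0035,-0.001,-0.0625,-0.155,0,0],
    [100,-0.0035,0.009,-0.062,-0.155,0,0],
    [100,-0.0035,0.0185,-0.06,-0.155,0,0],
    [100,-0.0035,0.0275,-0.0565,-0.155,0,0]
  ]
}}

```text
time_s: 1.2
ee_pos: [0.4893, -0.2011, 0.2473]
orientation: [[-0.002, 1.0, 0.031], [-0.001, 0.031, -1.0], [-1.0, -0.002, 0.001]]
wrist_force: [0.7, -0.8, -0.8]
opening: 0.0525
```

```bash
python3 -c "
from h import *
st();plan((.5335,.2355,.25),142.5,16,120,dirn=1)"
```

```text
t 1.2 p [ 0.4893 -0.2011  0.2473] head 1.78 down [-2.4e-03 -7.0e-04 -1.0e+00] F [ 0.71 -0.8  -0.78] open 0.0525
dh 140.72 per row deg 8.8 mm 27.4
[120, -0.0002, 0.0036, -0.0272, -0.1535, 0, 0],
[120, -0.0002, 0.0077, -0.0263, -0.1535, 0, 0],
[120, -0.0002, 0.0117, -0.0248, -0.1535, 0, 0],
[120, -0.0002, 0.0153, -0.0228, -0.1535, 0, 0],
[120, -0.0002, 0.0186, -0.0201, -0.1535, 0, 0],
[120, -0.0002, 0.0215, -0.0171, -0.1535, 0, 0],
[120, -0.0002, 0.0238, -0.0136, -0.1535, 0, 0],
[120, -0.0002, 0.0256, -0.0098, -0.1535, 0, 0],
[120, -0.0002, 0.0268, -0.0057, -0.1535, 0, 0],
[120, -0.0002, 0.0274, -0.0016, -0.1535, 0, 0],
[120, -0.0002, 0.0273, 0.0026, -0.1535, 0, 0],
[120, -0.0002, 0.0266, 0.0068, -0.1535, 0, 0],
[120, -0.0002, 0.0252, 0.0108, -0.1535, 0, 0],
[120, -0.0002, 0.0233, 0.0145, -0.1535, 0, 0],
[120, -0.0002, 0.0208, 0.0179, -0.1535, 0, 0],
[120, -0.0002, 0.0178, 0.0209, -0.1535, 0, 0],
```

Call:
{"method": "drive_tool", "body": {
  "moves": [
    [120,0,0.004,-0.027,-0.1535,0,0],
    [120,0,0.008,-0.026,-0.1535,0,0],
    [120,0,0.012,-0.025,-0.1535,0,0],
    [120,0,0.0155,-0.023,-0.1535,0,0],
    [120,0,0.0185,-0.02,-0.1535,0,0],
    [120,0,0.0215,-0.017,-0.1535,0,0],
    [120,0,0.024,-0.0135,-0.1535,0,0],
    [120,0,0.0255,-0.01,-0.1535,0,0],
    [120,0,0.027,-0.0055,-0.1535,0,0],
    [120,0,0.0275,-0.0015,-0.1535,0,0],
    [120,0,0.0275,0.0025,-0.1535,0,0],
    [120,0,0.0265,0.007,-0.1535,0,0],
    [120,0,0.025,0.011,-0.1535,0,0],
    [120,0,0.0235,0.0145,-0.1535,0,0],
    [120,0,0.021,0.018,-0.1535,0,0],
    [120,0,0.018,0.021,-0.1535,0,0],
    [120,0,0,0,0,0,0]
  ]
}}

```text
time_s: 3.32
ee_pos: [0.5146, 0.2584, 0.246]
orientation: [[-0.002, -0.847, 0.532], [-0.001, 0.532, 0.847], [-1.0, 0.001, -0.002]]
wrist_force: [-0.6, -0.1, -0.1]
opening: 0.0462
```

Run:
```python
from h import *
T=saved("T");S=saved("S")
# amber in side view: rays of top at z .014
print(proj(S,[[.5327,.2356,.014],[.5327,.2356,0.]]))
for d,n in((T,'T'),(S,'S')):
    c,sz,b,w,m=amber_rect(d,.014,(.5327,.2356),r=.03);print(n,c,sz)
    cv2.imwrite(f"pics/m{n}.png",np.hstack([w[...,::-1],cv2.cvtColor(m,cv2.COLOR_GRAY2BGR)]))
    k=5000
    # socket chamber: hole
    h=255-m
    E=cv2.approxPolyDP(big(m),12,True)[:,0];print(w2xy(E,.5627,.2656,k).round(4).tolist())
st();plan((.5335,.2355,.09),142.5,6,120)
```

```text
[[315.2656301  302.82134838]
 [315.30041862 307.80995736]]
T [0.53271794 0.23556206] [0.02159934 0.03096106]
[[0.5498, 0.2337], [0.5298, 0.2511], [0.5162, 0.2379], [0.5246, 0.2309], [0.5296, 0.2403], [0.5368, 0.2391], [0.538, 0.2331], [0.5302, 0.2245], [0.537, 0.2193]]
S [0.5322552  0.24567926] [0.02768003 0.03420688]
[[0.5372, 0.2261], [0.546, 0.2355], [0.5458, 0.2463], [0.5358, 0.2599], [0.5264, 0.2655], [0.5192, 0.2551], [0.5162, 0.2413], [0.5224, 0.2371], [0.5298, 0.2443], [0.531, 0.2303]]
t 3.325 p [0.5146 0.2584 0.246 ] head 147.88 down [-0.0022 -0.0012 -1.    ] F [-0.64 -0.1  -0.11] open 0.0462
dh -5.38 per row deg -0.9 mm 26.5
[120, 0.026, -0.0047, -0.0016, 0.0157, 0, 0],
[120, 0.026, -0.0047, -0.0015, 0.0157, 0, 0],
[120, 0.026, -0.0047, -0.0014, 0.0157, 0, 0],
[120, 0.026, -0.0048, -0.0013, 0.0157, 0, 0],
[120, 0.026, -0.0048, -0.0013, 0.0157, 0, 0],
[120, 0.026, -0.0048, -0.0012, 0.0157, 0, 0],
```

View pics/mT.png

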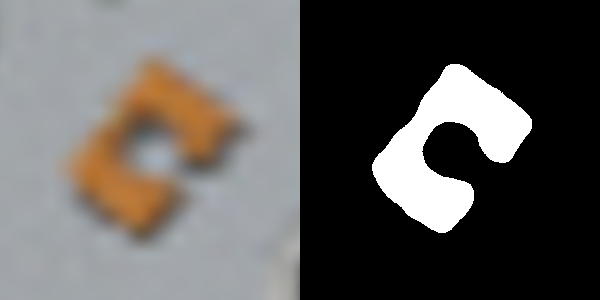

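View pics/mS.png

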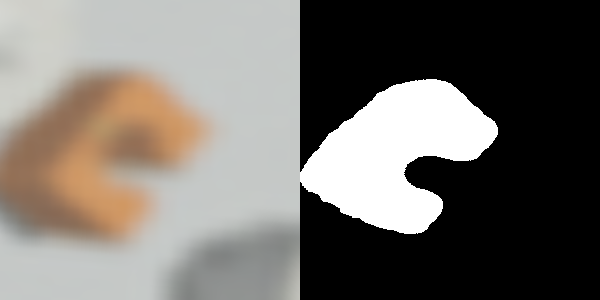

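Call:
{"method": "drive_tool", "body": {
  "moves": [
    [120,0.025,-0.0047,-0.0016,0.0157,0,0],
    [120,0.026,-0.0047,-0.0015,0.0157,0,0],
    [120,0.026,-0.0047,-0.0014,0.0157,0,0],
    [120,0.026,-0.0048,-0.0013,0.0157,0,0],
    [120,0.026,-0.0048,-0.0013,0.0157,0,0],
    [120,0.02,-0.0048,-0.0012,0.0157,0,0],
    [120,0,0,0,0,0,0]
  ]
}}

```text
time_s: 4.2
ee_pos: [0.536, 0.2252, 0.0921]
orientation: [[-0.001, -0.779, 0.627], [-0.008, 0.627, 0.779], [-1.0, -0.004, -0.007]]
wrist_force: [-0.1, 1.0, 0.4]
opening: 0.0462
```

```bash
python3 -c "
from h import *
st();plan((.5330,.2355,.06),142.5,2,120)
T=vision.get_image('top');S=vision.get_image('side')
cv2.imwrite('pics/a1.png',np.hstack([cv2.resize(T['pixels'][150:250,185:285,::-1],(400,400)),cv2.resize(S['pixels'][235:335,265:365,::-1],(400,400))]))"
```

```text
t 4.2 p [0.536  0.2252 0.0921] head 141.18 down [-0.001  -0.0078 -1.    ] F [-0.08  0.97  0.4 ] open 0.0462
dh 1.32 per row deg 0.66 mm 16.9
[120, 0.0161, 0.0044, 0.0031, -0.0116, 0, 0],
[120, 0.0161, 0.0044, 0.0031, -0.0116, 0, 0],
```

View pics/a1.png

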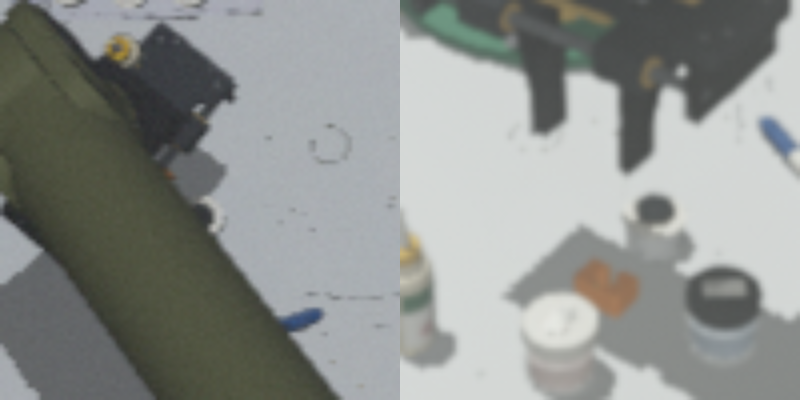

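The side view shows the fingers above the amber half, and the arm hides it from the top camera. I'm adding a fine-correction helper that also removes tilt.

```bash
cat >> h.py <<'E'
from scipy.spatial.transform import Rotation as Ro
def fine(p,head,n,cl):
    s=st();h=np.radians(head);x=np.array([0,0,-1.]);y=np.array([np.cos(h),np.sin(h),0]);Rt=np.c_[x,y,np.cross(x,y)]
    R=s["orientation"];rv=Ro.from_matrix(R.T@Rt).as_rotvec()/n;d=R.T@(np.array(p)-s["ee_pos"])/n
    print(f"{n} x",[cl]+d.round(4).tolist()+rv.round(4).tolist())
E
python3 -c "
from h import *
fine((.5330,.2355,.06),142.5,2,120)"
```

```text
t 4.3 p [0.5368 0.2269 0.0941] head 141.27 down [ 0.002  -0.0062 -1.    ] F [ 0.56 -0.33  0.42] open 0.0462
2 x [120, 0.017, 0.0043, 0.0022, -0.0107, -0.0018, 0.0027]
```

Call:
{"method": "drive_tool", "body": {
  "moves": [
    [120,0.017,0.0043,0.0022,-0.0107,-0.0018,0.0027],
    [120,0.015,0.004,0.002,-0.01,-0.0018,0.0027],
    [120,0,0,0,0,0,0],
    [120,0,0,0,0,0,0]
  ]
}}

```text
time_s: 4.8
ee_pos: [0.5333, 0.2375, 0.0618]
orientation: [[0.003, -0.795, 0.607], [0.002, 0.607, 0.795], [-1.0, -0.001, 0.003]]
wrist_force: [-0.2, 0.4, 0.1]
opening: 0.0461
```

```bash
python3 -c "
from h import *
fine((.5330,.2355,.045),142.5,1,120)"
```

```text
t 4.8 p [0.5333 0.2375 0.0618] head 142.63 down [ 0.0027  0.0018 -1.    ] F [-0.21  0.38  0.14] open 0.0461
1 x [120, 0.0168, -0.0009, -0.0018, 0.0022, 0.0031, 0.0011]
```

Call:
{"method": "drive_tool", "body": {
  "moves": [
    [120,0.016,-0.001,-0.0018,0.002,0.003,0.001],
    [120,0,0,0,0,0,0],
    [120,0,0,0,0,0,0]
  ]
}}

```text
time_s: 5.18
ee_pos: [0.5334, 0.2352, 0.0449]
orientation: [[0.0, -0.793, 0.609], [-0.0, 0.609, 0.793], [-1.0, -0.0, 0.0]]
wrist_force: [0.2, 0.1, 0.0]
opening: 0.0462
```

```bash
python3 -c "
from h import *
fine((.5330,.2355,.008),142.5,3,120)"
```

```text
t 5.175 p [0.5334 0.2352 0.0449] head 142.48 down [ 4.e-04 -1.e-04 -1.e+00] F [0.19 0.06 0.01] open 0.0462
3 x [120, 0.0123, 0.0002, -0.0, -0.0001, 0.0, 0.0001]
```

Call:
{"method": "drive_tool", "body": {
  "moves": [
    [120,0.012,0,0,0,0,0],
    [120,0.012,0,0,0,0,0],
    [120,0.01,0,0,0,0,0],
    [120,0,0,0,0,0,0],
    [120,0,0,0,0,0,0]
  ]
}}

```text
time_s: 5.8
ee_pos: [0.5333, 0.2351, 0.0082]
orientation: [[-0.0, -0.793, 0.609], [-0.0, 0.609, 0.793], [-1.0, 0.0, -0.0]]
wrist_force: [-0.2, -0.9, -0.0]
opening: 0.0459
```

```bash
python3 -c "
from h import *
fine((.5330,.2355,.0075),142.5,1,120)
S=vision.get_image('side')
cv2.imwrite('pics/a2.png',cv2.resize(S['pixels'][235:335,265:365,::-1],(600,600),interpolation=2))"
```

```text
t 5.8 p [0.5333 0.2351 0.0082] head 142.48 down [-1.e-04 -2.e-04 -1.e+00] F [-0.15 -0.94 -0.02] open 0.0459
1 x [120, 0.0006, 0.0005, 0.0001, -0.0004, -0.0002, -0.0]
```

View pics/a2.png

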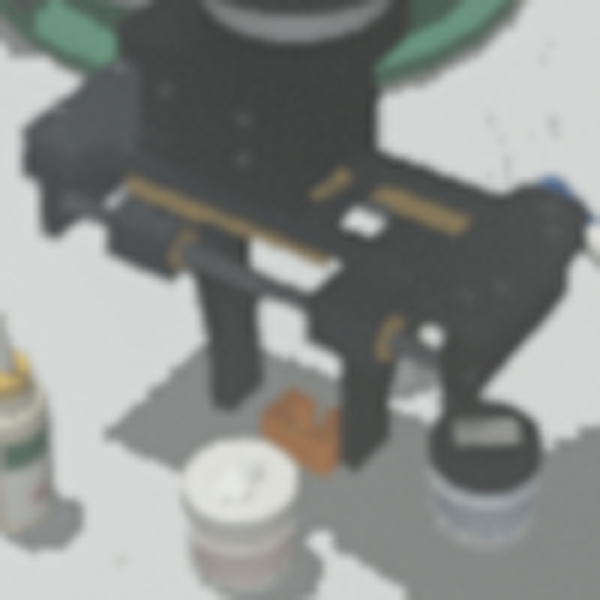

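The amber half is centred between the fingers, with its middle near (303,435) and the tips near (235,405) and (365,460). Closing now.

Call:
{"method": "drive_tool", "body": {
  "moves": [
    [150,0.0005,0,0,0,0,0],
    [175,0,0,0,0,0,0],
    [200,0,0,0,0,0,0],
    [200,0,0,0,0,0,0],
    [200,0,0,0,0,0,0]
  ]
}}

```text
time_s: 6.48
ee_pos: [0.5339, 0.2352, 0.0086]
orientation: [[0.001, -0.793, 0.609], [-0.0, 0.609, 0.793], [-1.0, -0.001, 0.001]]
wrist_force: [0.0, 1.0, 0.4]
opening: 0.0296
```

```bash
python3 -c "
from h import *
fine((.5330,.2355,.0075),142.5,1,120)"
```

```text
t 6.475 p [0.5339 0.2352 0.0086] head 142.47 down [ 0.0015 -0.     -1.    ] F [0.02 0.99 0.37] open 0.0296
1 x [120, 0.0011, 0.0009, -0.0003, -0.0006, 0.0009, 0.0012]
```

Call:
{"method": "drive_tool", "body": {
  "moves": [
    [200,-0.015,0,0,0,0,0],
    [200,-0.035,0,0,0,0,0],
    [200,-0.045,0,0,0,0,0],
    [200,-0.045,0,0,0,0,0],
    [200,-0.025,0,0,0,0,0],
    [200,0,0,0,0,0,0]
  ]
}}

```text
time_s: 7.22
ee_pos: [0.5336, 0.2364, 0.1834]
orientation: [[0.004, -0.794, 0.608], [0.001, 0.608, 0.794], [-1.0, -0.003, 0.003]]
wrist_force: [-0.7, -0.5, 0.1]
opening: 0.0293
```

```bash
python3 -c "
from h import *
st();plan((.466,-.163,.17),-55.47,20,200,dirn=-1)
S=vision.get_image('side')
cv2.imwrite('pics/a3.png',cv2.resize(S['pixels'][185:335,265:415,::-1],(600,600),interpolation=2))"
```

```text
t 7.225 p [0.5336 0.2364 0.1834] head 142.58 down [ 0.0044  0.001  -1.    ] F [-0.75 -0.52  0.08] open 0.0293
dh -198.05 per row deg -9.9 mm 20.3
[200, 0.0007, -0.0095, -0.0179, 0.1728, 0, 0],
[200, 0.0007, -0.0124, -0.016, 0.1728, 0, 0],
[200, 0.0007, -0.015, -0.0137, 0.1728, 0, 0],
[200, 0.0007, -0.0171, -0.0109, 0.1728, 0, 0],
[200, 0.0007, -0.0187, -0.0078, 0.1728, 0, 0],
[200, 0.0007, -0.0198, -0.0044, 0.1728, 0, 0],
[200, 0.0007, -0.0202, -0.001, 0.1728, 0, 0],
[200, 0.0007, -0.0201, 0.0025, 0.1728, 0, 0],
[200, 0.0007, -0.0194, 0.0059, 0.1728, 0, 0],
[200, 0.0007, -0.0181, 0.0092, 0.1728, 0, 0],
[200, 0.0007, -0.0162, 0.0121, 0.1728, 0, 0],
[200, 0.0007, -0.0139, 0.0148, 0.1728, 0, 0],
[200, 0.0007, -0.0111, 0.0169, 0.1728, 0, 0],
[200, 0.0007, -0.0081, 0.0186, 0.1728, 0, 0],
[200, 0.0007, -0.0047, 0.0197, 0.1728, 0, 0],
[200, 0.0007, -0.0013, 0.0202, 0.1728, 0, 0],
[200, 0.0007, 0.0022, 0.0201, 0.1728, 0, 0],
[200, 0.0007, 0.0056, 0.0195, 0.1728, 0, 0],
[200, 0.0007, 0.0089, 0.0182, 0.1728, 0, 0],
[200, 0.0007, 0.0119, 0.0164, 0.1728, 0, 0],
```

View pics/a3.png

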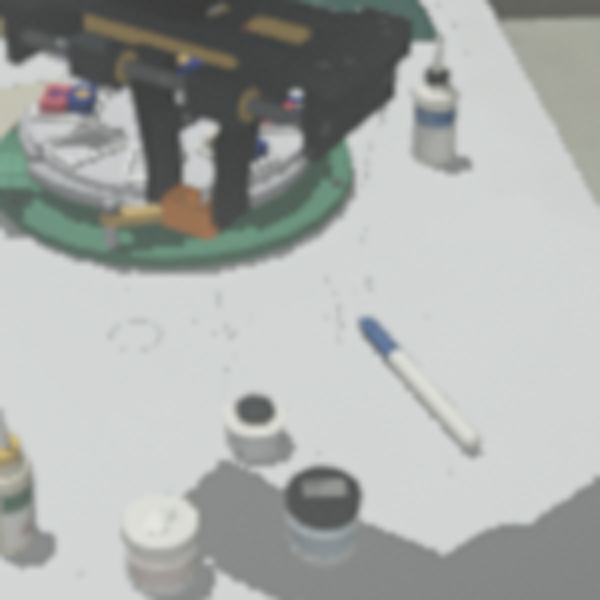

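The piece is held at (190,212), and the jars and spool are undisturbed. Next I move over the nest.

Call:
{"method": "drive_tool", "body": {
  "moves": [
    [200,0,-0.0095,-0.018,0.173,0,0],
    [200,0,-0.0125,-0.016,0.173,0,0],
    [200,0,-0.015,-0.0135,0.173,0,0],
    [200,0,-0.017,-0.011,0.173,0,0],
    [200,0,-0.0185,-0.008,0.173,0,0],
    [200,0,-0.02,-0.0045,0.173,0,0],
    [200,0,-0.02,-0.001,0.173,0,0],
    [200,0,-0.02,0.0025,0.173,0,0],
    [200,0,-0.0195,0.006,0.173,0,0],
    [200,0,-0.018,0.009,0.173,0,0],
    [200,0,-0.016,0.012,0.173,0,0],
    [200,0,-0.014,0.015,0.173,0,0],
    [200,0,-0.011,0.017,0.173,0,0],
    [200,0,-0.008,0.0185,0.173,0,0],
    [200,0,-0.0045,0.0195,0.173,0,0],
    [200,0,-0.001,0.02,0.173,0,0],
    [200,0,0.002,0.02,0.173,0,0],
    [200,0,0.0055,0.0195,0.15,0,0],
    [200,0,0.005,0.01,0.08,0,0],
    [200,0,0,0,0,0,0]
  ]
}}

```text
time_s: 9.78
ee_pos: [0.4281, -0.1425, 0.1541]
orientation: [[-0.048, 0.705, -0.708], [0.007, -0.708, -0.706], [-0.999, -0.039, 0.029]]
wrist_force: [0.4, -0.0, -0.7]
opening: 0.0297
```

```bash
python3 -c "
from h import *
fine((.466,-.163,.12),-55.47,2,200)"
```

```text
t 9.775 p [ 0.4281 -0.1425  0.1541] head -45.14 down [-0.0481  0.0075 -0.9988] F [ 0.45 -0.03 -0.73] open 0.0297
2 x [200, 0.0161, 0.0213, -0.0067, 0.0904, 0.0161, 0.0183]
```

Call:
{"method": "drive_tool", "body": {
  "moves": [
    [200,0.001,0.021,-0.007,0.09,0.02,0.02],
    [200,0.001,0.021,-0.007,0.085,0.015,0.018],
    [200,0,0,0,0,0,0],
    [200,0,0,0,0,0,0]
  ]
}}

```text
time_s: 10.28
ee_pos: [0.4653, -0.1606, 0.1474]
orientation: [[-0.002, 0.577, -0.817], [0.005, -0.817, -0.577], [-1.0, -0.005, -0.001]]
wrist_force: [-0.2, 0.1, 0.5]
opening: 0.0298
```

```bash
python3 -c "
from h import *
fine((.466,-.163,.11),-55.47,2,200)"
```

```text
t 10.275 p [ 0.4653 -0.1606  0.1474] head -54.79 down [-0.0019  0.0046 -1.    ] F [-0.25  0.07  0.54] open 0.0298
2 x [200, 0.0187, 0.0013, 0.0005, 0.0059, -0.0005, 0.0024]
```

Call:
{"method": "drive_tool", "body": {
  "moves": [
    [200,0.02,0.0013,0.0005,0.006,0,0.0024],
    [200,0.02,0.001,0.0005,0.006,0,0.0024],
    [200,0.013,0,0,0,0,0],
    [200,0,0,0,0,0,0],
    [200,0,0,0,0,0,0]
  ]
}}

```text
time_s: 10.9
ee_pos: [0.4646, -0.1603, 0.0937]
orientation: [[-0.0, 0.574, -0.819], [0.001, -0.819, -0.574], [-1.0, -0.001, 0.0]]
wrist_force: [1.1, -0.6, -0.2]
opening: 0.0293
```

```bash
python3 -c "
from h import *
fine((.466,-.163,.085),-55.47,1,200)
T=vision.get_image('top');S=vision.get_image('side')
np.savez('im1.npz',**{a+k:v for a,d in(('T',T),('S',S)) for k,v in d.items()})
cv2.imwrite('pics/b1.png',np.hstack([cv2.resize(T['pixels'][165:245,290:370,::-1],(400,400),interpolation=2),cv2.resize(S['pixels'][180:240,305:365,::-1],(400,400),interpolation=2)]))"
```

```text
t 10.9 p [ 0.4646 -0.1603  0.0937] head -54.98 down [-4.e-04  5.e-04 -1.e+00] F [ 1.07 -0.56 -0.2 ] open 0.0293
1 x [200, 0.0087, 0.003, 0.0004, 0.0086, 0.0, 0.0007]
```

View pics/b1.png

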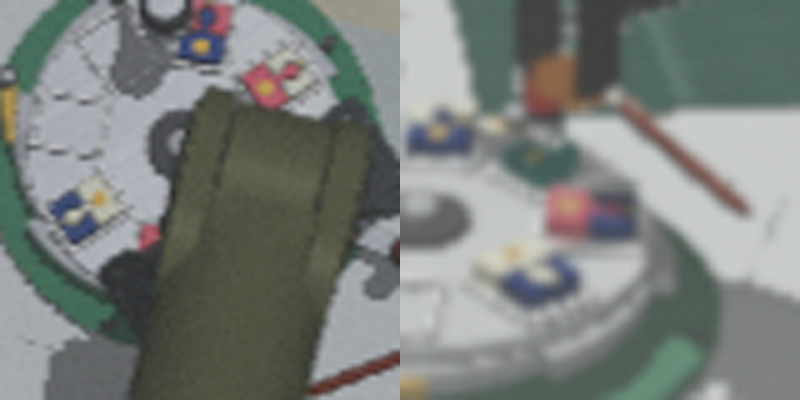

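Run:
```python
from h import *
T=saved("T");S0=saved("S");S=saved("S","im1.npz")
P=studs(T,z=.064)
uv=proj(S0,np.c_[P,np.full(len(P),.064)])
h=cv2.cvtColor(cv2.resize(S0["pixels"],None,fx=6,fy=6,interpolation=cv2.INTER_CUBIC),cv2.COLOR_RGB2HSV)
m=cv2.inRange(h,(13,80,110),(30,255,255));n,_,s,ce=cv2.connectedComponentsWithStats(m)
C=(ce+.5)/6-.5
for q in uv:
    j=np.argmin([np.hypot(*(c-q)) if s[i,4]>20 and i else 99 for i,c in enumerate(C)]);print(q.round(2),C[j].round(2),(C[j]-q).round(2),s[j,4])
# overlay in im1
k=12;u0,v0,u1,v1=310,170,360,215
im=cv2.resize(S["pixels"][v0:v1,u0:u1,::-1],None,fx=k,fy=k,interpolation=cv2.INTER_CUBIC)
tcp=np.array([.4646,-.1603,.0937]);hd=np.radians(-54.98);y=np.array([np.cos(hd),np.sin(hd),0]);x=np.array([np.cos(hd-np.pi/2),np.sin(hd-np.pi/2),0])
b=tcp-[0,0,.0086]
def dr(pts,col):
    q=((proj(S,pts)-[u0,v0]+.5)*k-.5).astype(int);cv2.polylines(im,[q],True,col,1)
for z in(0,.014): dr([b+x*i*.01+y*j*.015+[0,0,z] for i,j in((1,1),(1,-1),(-1,-1),(-1,1))],(0,0,255))
c=np.array([.537,-.1139,0]);th=np.radians(-145.47);r=np.array([np.cos(th),np.sin(th),0]);t=np.array([-r[1],r[0],0])
dr([c+r*a*1e-3+t*bb*1e-3+[0,0,.062] for a,bb in((55,15),(75,15),(75,-15),(55,-15))],(255,0,0))
dr([c+r*a*1e-3+t*bb*1e-3+[0,0,.048] for a,bb in((55,15),(75,15),(75,-15),(55,-15))],(255,0,0))
cv2.imwrite("pics/b2.png",im)
```

```text
[284.74 206.96] [294.24 201.15] [ 9.51 -5.81] 28
[293.83 200.36] [294.24 201.15] [0.41 0.79] 28
[309.81 198.36] [294.24 201.15] [-15.57   2.79] 28
[320.82 216.64] [329.54 210.25] [ 8.71 -6.39] 65
[324.   201.91] [329.54 210.25] [5.53 8.34] 65
[328.99 209.32] [329.54 210.25] [0.54 0.93] 65
```

View pics/b2.png

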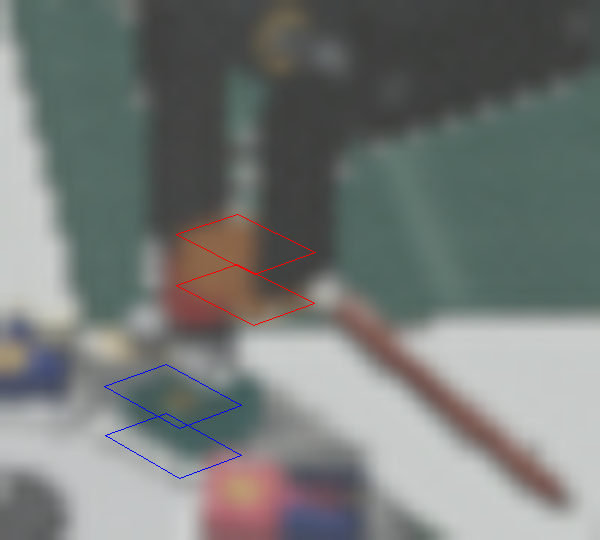

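Run:
```python
from h import *
S=saved("S","im1.npz");p=S["pixels"]
for v in range(186,198): print(v,[tuple(int(a) for a in p[v,u]) for u in range(321,338)])
S0=saved("S")["pixels"]
print()
for v in range(186,198): print(v,[tuple(int(a) for a in S0[v,u]) for u in range(321,338)])
```

```text
186 [(81, 101, 95), (72, 83, 79), (67, 69, 68), (67, 68, 68), (67, 68, 67), (67, 69, 68), (67, 67, 66), (77, 78, 76), (102, 107, 103), (107, 119, 114), (86, 96, 91), (65, 68, 66), (63, 64, 63), (65, 65, 65), (64, 65, 63), (63, 64, 63), (67, 73, 71)]
187 [(80, 100, 95), (72, 83, 79), (67, 69, 68), (67, 68, 67), (70, 70, 69), (72, 71, 68), (77, 72, 68), (94, 88, 82), (123, 120, 112), (119, 123, 114), (89, 95, 89), (67, 69, 67), (63, 65, 64), (65, 65, 64), (64, 66, 63), (62, 63, 62), (68, 74, 71)]
188 [(80, 100, 94), (74, 83, 80), (68, 71, 69), (73, 71, 68), (80, 72, 68), (93, 78, 68), (103, 83, 69), (116, 94, 77), (134, 113, 93), (128, 112, 95), (94, 87, 77), (68, 68, 65), (64, 65, 65), (63, 65, 64), (63, 64, 63), (64, 65, 64), (67, 72, 70)]
189 [(85, 104, 98), (89, 98, 95), (79, 81, 79), (83, 76, 69), (106, 86, 70), (122, 92, 70), (130, 97, 72), (134, 99, 73), (138, 103, 76), (127, 98, 75), (93, 80, 70), (70, 68, 66), (64, 66, 65), (64, 66, 64), (65, 65, 64), (64, 65, 64), (67, 74, 71)]
190 [(95, 113, 107), (117, 123, 121), (103, 101, 99), (97, 81, 74), (122, 92, 72), (135, 100, 73), 
[... 4658 characters left out ...]
(96, 93, 89), (87, 104, 98), (90, 111, 105), (99, 120, 112), (100, 122, 114), (96, 116, 110), (105, 120, 113), (128, 134, 129), (140, 135, 130)]
196 [(150, 155, 155), (156, 158, 158), (135, 127, 127), (118, 90, 88), (116, 75, 73), (117, 73, 72), (113, 74, 72), (100, 74, 72), (92, 90, 88), (94, 108, 103), (97, 114, 109), (100, 117, 111), (101, 119, 113), (98, 116, 110), (96, 112, 107), (102, 113, 108), (114, 111, 106)]
197 [(139, 141, 141), (138, 140, 140), (118, 118, 118), (98, 93, 92), (91, 79, 78), (90, 77, 76), (85, 74, 73), (83, 79, 78), (100, 103, 102), (131, 140, 136), (143, 151, 148), (144, 152, 149), (144, 151, 148), (143, 151, 147), (143, 150, 147), (144, 151, 148), (140, 145, 142)]
```

Run:
```python
from h import *
T=saved("T");S0=saved("S")
P=studs(T,z=.063);c,r,th,res=studfit(P);print(r)
Q=c+r*np.c_[np.cos(np.radians(th)),np.sin(np.radians(th))]
uv=proj(S0,np.c_[Q,np.full(len(Q),.063)])
k=8;u0,v0,u1,v1=270,185,345,228
im=cv2.resize(S0["pixels"][v0:v1,u0:u1,::-1],None,fx=k,fy=k,interpolation=cv2.INTER_CUBIC)
def z(p): return tuple(int(a) for a in ((np.array(p)-[u0,v0]+.5)*k-.5).round())
for q in uv: cv2.circle(im,z(q),3,(255,255,255),1)
t8=np.radians(np.arange(0,360,3))
for R,h,col in((.104,.048,(0,0,255)),(.135,.014,(0,255,255))):
    q=proj(S0,np.c_[c[0]+R*np.cos(t8),c[1]+R*np.sin(t8),np.full(len(t8),h)]);cv2.polylines(im,[np.array([z(a) for a in q])],True,col,1)
cv2.imwrite("pics/s0o.png",im)
T8=T;k=6;u0,v0,u1,v1=283,150,372,240
im=cv2.resize(T["pixels"][v0:v1,u0:u1,::-1],None,fx=k,fy=k,interpolation=cv2.INTER_CUBIC)
for R,h,col in((.104,.048,(0,0,255)),(.135,.014,(0,255,255))):
    q=proj(T,np.c_[c[0]+R*np.cos(t8),c[1]+R*np.sin(t8),np.full(len(t8),h)]);cv2.polylines(im,[np.array([z(a) for a in q])],True,col,1)
cv2.imwrite("pics/t0o.png",im)
```

```text
0.06546164655416846
```

View pics/s0o.png

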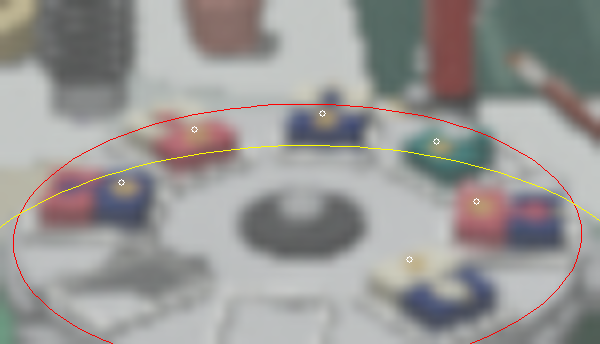

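View pics/t0o.png

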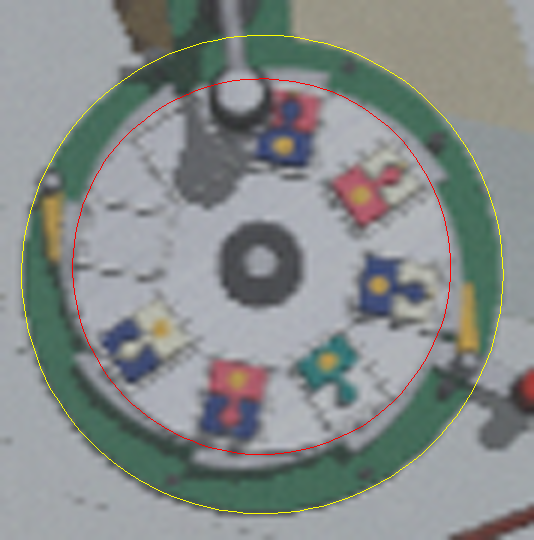

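```bash
python3 -c "
from h import *
fine((.4663,-.1617,.076),-55.47,1,200)"
```

```text
t 11.0 p [ 0.4647 -0.1604  0.0938] head -55.0 down [-1.e-04  3.e-04 -1.e+00] F [-0.6  -0.83  0.19] open 0.0295
1 x [200, 0.0178, 0.0019, -0.0006, 0.0082, -0.0001, 0.0003]
```

Call:
{"method": "drive_tool", "body": {
  "moves": [
    [200,0.017,0.002,-0.0006,0.0082,0,0],
    [200,0,0,0,0,0,0],
    [200,0,0,0,0,0,0]
  ]
}}

```text
time_s: 11.38
ee_pos: [0.4669, -0.1621, 0.0762]
orientation: [[0.001, 0.566, -0.824], [-0.0, -0.824, -0.566], [-1.0, 0.001, -0.001]]
wrist_force: [-0.8, -0.9, -0.2]
opening: 0.0296
```

```bash
python3 -c "
from h import *
fine((.4663,-.1617,.074),-55.47,1,200)
S=vision.get_image('side')
np.savez('im2.npz',**{'S'+k:v for k,v in S.items()})
cv2.imwrite('pics/b3.png',cv2.resize(S['pixels'][180:215,305:355,::-1],(750,525),interpolation=2))"
```

```text
t 11.375 p [ 0.4669 -0.1621  0.0762] head -55.51 down [ 9.e-04 -2.e-04 -1.e+00] F [-0.83 -0.92 -0.22] open 0.0296
1 x [200, 0.0022, -0.0007, 0.0003, -0.0006, -0.0006, -0.0006]
```

View pics/b3.png

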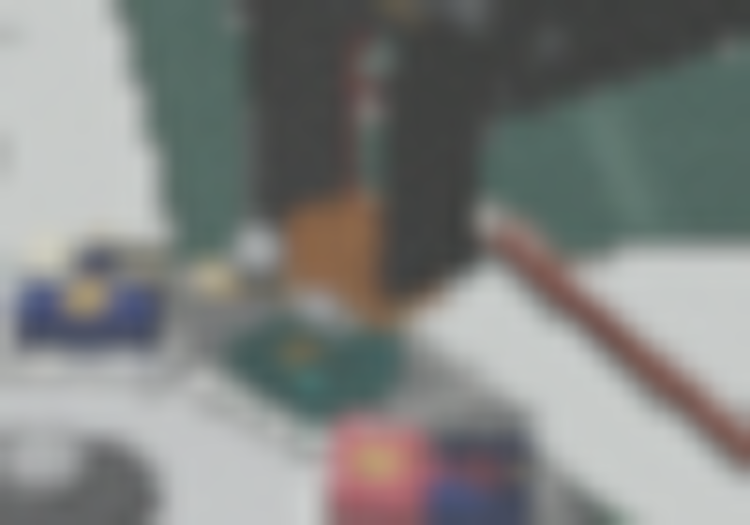

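Run:
```python
from h import *
T=saved("T");S0=saved("S");S2=saved("S","im2.npz")
c=np.array([.53699,-.11389])
def corners(th,r0,r1,z):
    t=np.radians(th);r=np.array([np.cos(t),np.sin(t)]);n=np.array([-r[1],r[0]])
    return np.array([[*(c+r*a+n*b),z] for a,b in((r0,.015),(r1,.015),(r1,-.015),(r0,-.015))])
def meas(d,lo,hi,roi):
    u0,v0,u1,v1=roi;k=8
    h=cv2.cvtColor(cv2.resize(d["pixels"][v0:v1,u0:u1],None,fx=k,fy=k,interpolation=cv2.INTER_CUBIC),cv2.COLOR_RGB2HSV)
    m=cv2.inRange(h,lo,hi);b=big(m)[:,0];b=(b+.5)/k-.5+[u0,v0];return b[:,0].min(),b[:,0].max(),b[:,1].min(),b[:,1].max()
np.set_printoptions(precision=2,suppress=True)
for n,th,lo,hi,roi in(("teal",-145.47,(78,70,30),(98,255,200),(315,197,335,212)),("blue-100",-100.47,(100,70,30),(128,255,200),(303,194,318,206)),("pink169",169.53,(165,70,60),(179,255,255),(324,206,336,218)),("pink-55",-55.47,(165,70,60),(179,255,255),(288,197,302,208))):
    pt=proj(S0,corners(th,.055,.075,.062));pb=proj(S0,corners(th,.055,.075,.053))
    print(n,"pred u",pt[:,0].min(),pb[:,0].min(),pt[:,0].max(),"v",pt[:,1].min(),pb[:,1].max(),"meas",np.array(meas(S0,lo,hi,roi)))
    # top view
b=np.array([.4669,-.1621,.0676]);hd=np.radians(-55.51);y=np.array([np.cos(hd),np.sin(hd),0]);x=np.array([y[1],-y[0],0])
q=proj(S2,[b+x*i*.01+y*j*.015+[0,0,z] for z in(0,.014) for i,j in((1,1),(1,-1),(-1,-1),(-1,1))])
print("amber pred u",q[:,0].min(),q[:,0].max(),"v",q[:,1].min(),q[:,1].max(),"meas",np.array(meas(S2,(7,85,60),(22,255,255),(318,188,338,206))))
print(q)
p=S2["pixels"]
for v in range(191,204): print(v,[tuple(int(a) for a in p[v,u]) for u in range(321,337)])
```

```text
teal pred u 318.291777575606 318.2975425307204 329.7079508143518 v 199.90371385993828 207.9361674993989 meas [320.94 330.19 201.56 206.44]
blue-100 pred u 304.4226245748629 304.47520622361395 314.98755768740426 v 197.3653757321578 203.33989047859546 meas [311.94 314.44 199.44 201.69]
pink169 pred u 324.9047803962723 324.8871172238513 332.7165088833527 v 207.38893968028503 215.29196408415248 meas [326.94 335.44 208.69 214.69]
pink-55 pred u 287.9592521517498 288.0680360422773 299.83541152885874 v 198.52706743278233 206.22333077197584 meas [289.31 298.44 199.94 205.19]
amber pred u 323.4537405852451 334.9056417823572 v 192.36437255474743 201.69084034351286 meas [323.94 330.44 192.56 200.56]
[[328.5  196.48]
 [334.83 199.85]
 [329.75 201.69]
 [323.45 198.25]
 [328.55 192.36]
 [334.91 195.68]
 [329.8  197.49]
 [323.47 194.11]]
191 [(87, 95, 93), (77, 79, 78), (69, 71, 69), (68, 69, 69), (68, 69, 69), (69, 70, 69), (73, 70, 67), (84, 77, 74), (85, 92, 87), (74, 82, 79), (67, 69, 68), (66, 66, 65), (65, 65, 64), (64, 66, 64), (64, 65, 64), (68, 73, 71)]
192 [(86, 95, 92), (75, 77, 76), (69
[... 2272 characters left out ...]
119, 116), (122, 129, 128), (122, 126, 123), (122, 121, 113), (116, 107, 93), (118, 103, 86), (127, 118, 103), (155, 149, 138), (180, 179, 175), (194, 196, 193), (199, 202, 200), (200, 204, 202)]
202 [(84, 100, 98), (76, 94, 92), (77, 94, 89), (87, 97, 87), (93, 101, 91), (92, 105, 100), (94, 109, 107), (88, 105, 101), (84, 100, 94), (87, 100, 94), (105, 114, 108), (142, 144, 140), (167, 170, 167), (186, 189, 188), (196, 200, 198), (199, 202, 201)]
203 [(71, 92, 90), (70, 91, 88), (82, 95, 87), (98, 102, 85), (99, 101, 85), (85, 97, 88), (75, 95, 91), (70, 94, 92), (69, 95, 93), (71, 98, 96), (89, 107, 105), (124, 130, 128), (145, 148, 146), (165, 168, 166), (183, 186, 184), (191, 194, 192)]
```

```bash
python3 -c "
from h import *
fine((.4651,-.1617,.074),-55.47,1,200)"
```

```text
t 11.425 p [ 0.4667 -0.1621  0.0761] head -55.52 down [ 5.e-04 -1.e-04 -1.e+00] F [ 0.33  0.05 -0.35] open 0.0293
1 x [200, 0.0021, -0.0012, 0.0011, -0.0008, -0.0004, -0.0003]
```

Call:
{"method": "drive_tool", "body": {
  "moves": [
    [200,0.0021,-0.0012,0.0011,-0.0008,0,0],
    [200,0,0,0,0,0,0],
    [200,0.0015,0,0,0,0,0],
    [200,0.001,0,0,0,0,0],
    [200,0.001,0,0,0,0,0]
  ]
}}

```text
time_s: 12.05
ee_pos: [0.4653, -0.1618, 0.0706]
orientation: [[0.001, 0.567, -0.824], [-0.001, -0.824, -0.567], [-1.0, 0.001, -0.001]]
wrist_force: [0.6, -0.7, -0.9]
opening: 0.0291
```

```bash
python3 -c "
from h import *
fine((.4651,-.1617,.074),-55.47,1,200)"
```

```text
t 12.05 p [ 0.4653 -0.1618  0.0706] head -55.47 down [ 1.4e-03 -6.0e-04 -1.0e+00] F [ 0.65 -0.72 -0.9 ] open 0.0291
1 x [200, -0.0034, -0.0002, 0.0001, 0.0001, -0.0008, -0.0012]
```

Positioned well. Next I lower in small steps.

Call:
{"method": "drive_tool", "body": {
  "moves": [
    [200,0.0015,0,0,0,-0.0008,-0.0012],
    [200,0.001,0,0,0,0,0]
  ]
}}

```text
time_s: 12.3
ee_pos: [0.4652, -0.1616, 0.068]
orientation: [[-0.001, 0.567, -0.824], [0.0, -0.824, -0.567], [-1.0, -0.001, 0.0]]
wrist_force: [-1.5, 0.0, -0.3]
opening: 0.0296
```

Call:
{"method": "drive_tool", "body": {
  "moves": [
    [200,0.0015,0,0,0,0,0],
    [200,0.0015,0,0,0,0,0]
  ]
}}

```text
time_s: 12.55
ee_pos: [0.4652, -0.1615, 0.0647]
orientation: [[-0.001, 0.567, -0.824], [0.0, -0.824, -0.567], [-1.0, -0.001, 0.0]]
wrist_force: [-0.9, -0.3, 0.1]
opening: 0.0296
```

Call:
{"method": "drive_tool", "body": {
  "moves": [
    [200,0.0015,0,0,0,0,0],
    [200,0.001,0,0,0,0,0]
  ]
}}

```text
time_s: 12.8
ee_pos: [0.4651, -0.1615, 0.062]
orientation: [[-0.001, 0.567, -0.824], [0.0, -0.824, -0.567], [-1.0, -0.001, 0.0]]
wrist_force: [-0.1, 1.2, -0.1]
opening: 0.0295
```

Next comes the wall level, with contact expected at a TCP height of about 0.0616 if it misses.

Call:
{"method": "drive_tool", "body": {
  "moves": [
    [200,0.001,0,0,0,0,0],
    [200,0.001,0,0,0,0,0]
  ]
}}

```text
time_s: 13.05
ee_pos: [0.4651, -0.1615, 0.0598]
orientation: [[-0.001, 0.567, -0.824], [0.001, -0.824, -0.567], [-1.0, -0.001, 0.0]]
wrist_force: [-0.4, 0.1, -0.1]
opening: 0.0295
```

Call:
{"method": "drive_tool", "body": {
  "moves": [
    [200,0.001,0,0,0,0,0],
    [200,0.0005,0,0,0,0,0]
  ]
}}

```text
time_s: 13.3
ee_pos: [0.4651, -0.1615, 0.0582]
orientation: [[-0.001, 0.567, -0.824], [0.001, -0.824, -0.567], [-1.0, -0.001, 0.0]]
wrist_force: [0.0, 0.2, 0.2]
opening: 0.0296
```

```bash
python3 -c "
from h import *
st()
S=vision.get_image('side')
cv2.imwrite('pics/b4.png',cv2.resize(S['pixels'][180:215,305:355,::-1],(750,525),interpolation=2));st()"
```

```text
t 13.3 p [ 0.4651 -0.1615  0.0582] head -55.46 down [-7.e-04  6.e-04 -1.e+00] F [0.03 0.18 0.23] open 0.0296
t 13.35 p [ 0.4651 -0.1615  0.0582] head -55.46 down [-7.e-04  5.e-04 -1.e+00] F [-0.32  0.87  0.15] open 0.0295
```

View pics/b4.png

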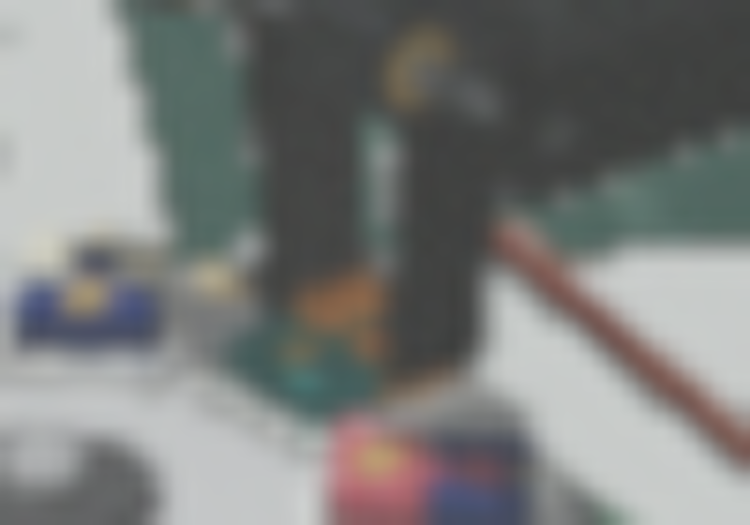

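It's inside the walls with its bottom at about 49.6 mm and no contact force. I lower the last bit and release gently.

Call:
{"method": "drive_tool", "body": {
  "moves": [
    [200,0.0007,0,0,0,0,0],
    [200,0.0005,0,0,0,0,0],
    [200,0,0,0,0,0,0]
  ]
}}

```text
time_s: 13.72
ee_pos: [0.4651, -0.1615, 0.0569]
orientation: [[-0.001, 0.567, -0.824], [0.0, -0.824, -0.567], [-1.0, -0.001, 0.0]]
wrist_force: [-0.5, -0.3, -0.0]
opening: 0.0293
```

Call:
{"method": "drive_tool", "body": {
  "moves": [
    [163,0,0,0,0,0,0],
    [155,0,0,0,0,0,0],
    [148,0,0,0,0,0,0],
    [148,0,0,0,0,0,0],
    [148,-0.01,0,0,0,0,0],
    [148,-0.02,0,0,0,0,0],
    [148,-0.04,0,0,0,0,0],
    [148,-0.04,0,0,0,0,0],
    [148,-0.02,0,0,0,0,0]
  ]
}}

```text
time_s: 14.85
ee_pos: [0.4647, -0.1613, 0.1921]
orientation: [[-0.002, 0.568, -0.823], [0.001, -0.823, -0.568], [-1.0, -0.002, 0.001]]
wrist_force: [0.6, 0.5, -0.0]
opening: 0.0366
```

```bash
python3 -c "
from h import *
st()
S=vision.get_image('side')
cv2.imwrite('pics/b5.png',cv2.resize(S['pixels'][180:215,305:355,::-1],(750,525),interpolation=2));st()"
```

```text
t 14.85 p [ 0.4647 -0.1613  0.1921] head -55.42 down [-0.0015  0.0011 -1.    ] F [ 0.65  0.46 -0.02] open 0.0366
t 14.9 p [ 0.4659 -0.1617  0.1943] head -55.42 down [ 1.6e-03 -4.0e-04 -1.0e+00] F [ 1.35 -0.1   1.83] open 0.0367
```

View pics/b5.png

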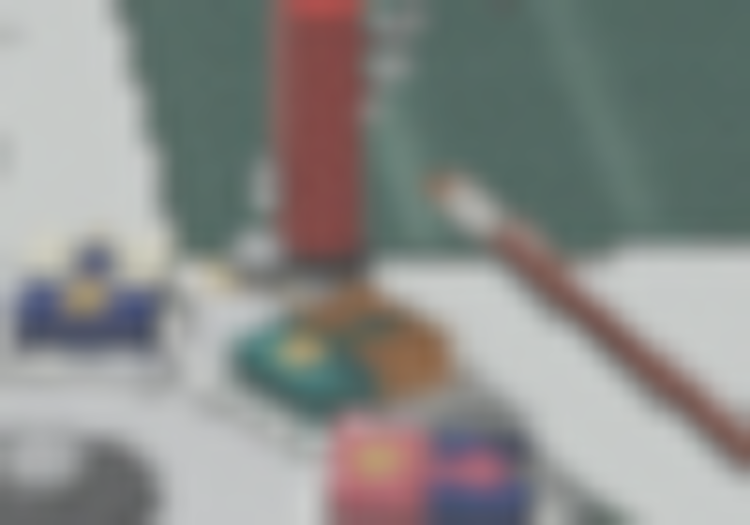

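The amber half sits flush with the teal, and the tab shows inside the socket at about (375,325). Next is the lever.

Run:
```python
from h import *
ax=np.array([.536,-.1127])
for a in range(0,55,4):
    f=np.radians(-114.7+a);p=ax+.165*np.array([np.cos(f),np.sin(f)])-[.0195,0];print(a,p.round(4))
plan((.425,-.262,.15),-90,6,255)
```

```text
0 [ 0.4476 -0.2626]
4 [ 0.4582 -0.267 ]
8 [ 0.4691 -0.2707]
12 [ 0.4802 -0.2737]
16 [ 0.4915 -0.2758]
20 [ 0.503  -0.2771]
24 [ 0.5145 -0.2777]
28 [ 0.526  -0.2774]
32 [ 0.5375 -0.2764]
36 [ 0.5488 -0.2745]
40 [ 0.56   -0.2719]
44 [ 0.571  -0.2684]
48 [ 0.5818 -0.2642]
52 [ 0.5922 -0.2593]
dh -34.58 per row deg -5.76 mm 19.5
[255, 0.0074, 0.0099, 0.0151, 0.1006, 0, 0],
[255, 0.0074, 0.0114, 0.014, 0.1006, 0, 0],
[255, 0.0074, 0.0127, 0.0128, 0.1006, 0, 0],
[255, 0.0074, 0.0139, 0.0115, 0.1006, 0, 0],
[255, 0.0074, 0.015, 0.01, 0.1006, 0, 0],
[255, 0.0074, 0.016, 0.0085, 0.1006, 0, 0],
```

Call:
{"method": "drive_tool", "body": {
  "moves": [
    [255,0.005,0.01,0.015,0.1,0,0],
    [255,0.005,0.0115,0.014,0.1,0,0],
    [255,0.005,0.0125,0.013,0.1,0,0],
    [255,0.005,0.014,0.0115,0.1,0,0],
    [255,0.005,0.015,0.01,0.1,0,0],
    [255,0.005,0.014,0.008,0.09,0,0],
    [255,0,0,0,0,0,0]
  ]
}}

```text
time_s: 15.78
ee_pos: [0.4244, -0.2619, 0.1657]
orientation: [[0.005, -0.003, -1.0], [-0.002, -1.0, 0.003], [-1.0, 0.002, -0.005]]
wrist_force: [0.3, 0.7, -0.7]
opening: 0.0009
```

```bash
python3 -c "
from h import *
fine((.425,-.264,.065),-90,4,255)"
```

```text
t 15.775 p [ 0.4244 -0.2619  0.1657] head -90.16 down [ 0.0054 -0.0023 -1.    ] F [ 0.31  0.71 -0.67] open 0.0009
4 x [255, 0.0252, 0.0005, -0.0, -0.0007, -0.0013, -0.0006]
```

Call:
{"method": "drive_tool", "body": {
  "moves": [
    [255,0.025,0.0005,0,0,-0.0013,0],
    [255,0.025,0.0005,0,0,-0.001,0],
    [255,0.025,0.0005,0,0,-0.001,0],
    [255,0.02,0.0005,0,0,-0.001,0],
    [255,0,0,0,0,0,0],
    [255,0,0,0,0,0,0]
  ]
}}

```text
time_s: 16.52
ee_pos: [0.4293, -0.2597, 0.0713]
orientation: [[0.006, 0.013, -1.0], [-0.002, -1.0, -0.013], [-1.0, 0.003, -0.006]]
wrist_force: [-0.2, 0.5, 0.4]
opening: 0.0001
```

```bash
python3 -c "
from h import *
fine((.4476,-.264,.065),-90,2,255)
S=vision.get_image('side');T=vision.get_image('top')
cv2.imwrite('pics/c1.png',np.hstack([cv2.resize(T['pixels'][165:245,310:390,::-1],(400,400),interpolation=2),cv2.resize(S['pixels'][160:230,285:355,::-1],(400,400),interpolation=2)]))"
```

```text
t 16.525 p [ 0.4293 -0.2597  0.0713] head -89.27 down [ 0.0064 -0.0024 -1.    ] F [-0.23  0.53  0.41] open 0.0001
2 x [255, 0.0032, 0.0022, -0.0091, 0.0064, -0.0032, -0.0012]
```

View pics/c1.png

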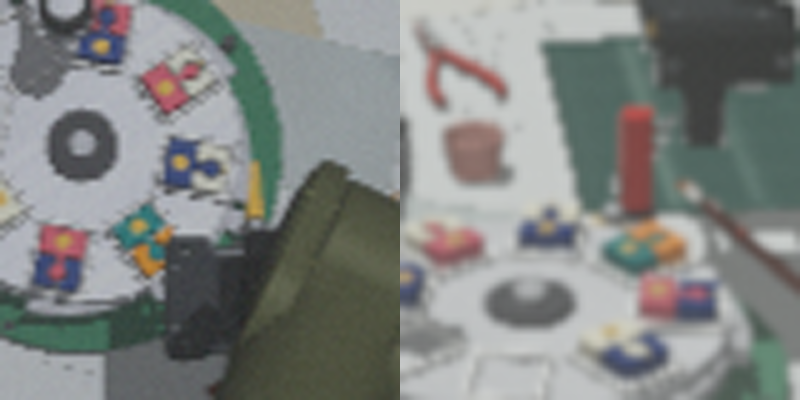

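Call:
{"method": "drive_tool", "body": {
  "moves": [
    [255,0.003,0.002,-0.009,0.006,-0.003,0],
    [255,0.003,0.002,-0.009,0.006,-0.003,0],
    [255,0,0.0044,-0.0106,0,0,0],
    [255,0,0.0037,-0.0109,0,0,0],
    [255,0,0.003,-0.0111,0,0,0],
    [255,0,0.0021,-0.0113,0,0,0],
    [255,0,0.0013,-0.0115,0,0,0],
    [255,0,0.0006,-0.0115,0,0,0],
    [255,0,-0.0003,-0.0115,0,0,0],
    [255,0,-0.001,-0.0115,0,0,0]
  ]
}}

```text
time_s: 17.88
ee_pos: [0.5427, -0.2813, 0.0664]
orientation: [[-0.003, -0.003, -1.0], [-0.005, -1.0, 0.003], [-1.0, 0.005, 0.003]]
wrist_force: [-4.7, 0.5, 3.8]
opening: 0.0004
```

```bash
cat >> h.py <<'E'
def lev():
    s=st();ax=np.array([.536,-.1127]);d=s["ee_pos"][:2]+[.0195,0]-ax;print("lever deg if touching",round(np.degrees(np.arctan2(d[1],d[0]))+114.7,2),"r",np.hypot(*d).round(4));return s
E
python3 -c "
from h import *
lev()
S=vision.get_image('side');T=vision.get_image('top')
cv2.imwrite('pics/c2.png',np.hstack([cv2.resize(T['pixels'][165:245,310:390,::-1],(400,400),interpolation=2),cv2.resize(S['pixels'][160:230,285:355,::-1],(400,400),interpolation=2)]))"
```

```text
t 17.875 p [ 0.5427 -0.2813  0.0664] head -90.18 down [-0.0029 -0.0048 -1.    ] F [-4.72  0.51  3.82] open 0.0004
lever deg if touching 33.55 r 0.1707
```

View pics/c2.png

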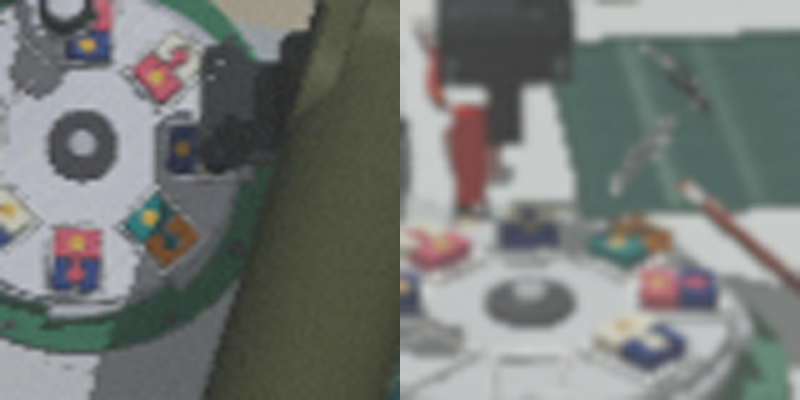

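Call:
{"method": "drive_tool", "body": {
  "moves": [
    [255,0,-0.004,-0.0105,0,0,0],
    [255,0,-0.0045,-0.0105,0,0,0],
    [255,0,-0.0045,-0.0105,0,0,0],
    [255,0,-0.005,-0.009,0,0,0]
  ]
}}

```text
time_s: 18.48
ee_pos: [0.5831, -0.2652, 0.065]
orientation: [[-0.006, -0.005, -1.0], [-0.007, -1.0, 0.005], [-1.0, 0.007, 0.006]]
wrist_force: [-4.3, -2.7, 0.9]
opening: 0.0003
```

```bash
python3 -c "
from h import *
lev()"
```

```text
t 18.475 p [ 0.5831 -0.2652  0.065 ] head -90.29 down [-0.0058 -0.0071 -1.    ] F [-4.26 -2.66  0.94] open 0.0003
lever deg if touching 48.3 r 0.1664
```

Call:
{"method": "drive_tool", "body": {
  "moves": [
    [255,0,-0.003,-0.006,0,0,0],
    [255,0,-0.002,-0.004,0,0,0]
  ]
}}

```text
time_s: 18.73
ee_pos: [0.5939, -0.2584, 0.0645]
orientation: [[-0.007, -0.004, -1.0], [-0.006, -1.0, 0.004], [-1.0, 0.006, 0.007]]
wrist_force: [-4.2, -0.9, 1.2]
opening: 0.0006
```

```bash
python3 -c "
from h import *
lev()"
```

```text
t 18.725 p [ 0.5939 -0.2584  0.0645] head -90.21 down [-0.0067 -0.0057 -1.    ] F [-4.2  -0.9   1.23] open 0.0006
lever deg if touching 52.69 r 0.165
```

Call:
{"method": "drive_tool", "body": {
  "moves": [
    [255,0,-0.001,-0.002,0,0,0],
    [255,0,0,0,0,0,0]
  ]
}}

```text
time_s: 18.98
ee_pos: [0.5961, -0.2563, 0.0642]
orientation: [[-0.007, -0.003, -1.0], [-0.005, -1.0, 0.003], [-1.0, 0.005, 0.007]]
wrist_force: [-3.5, -1.1, 0.8]
opening: 0.0005
```

```bash
python3 -c "
from h import *
lev()
S=vision.get_image('side');T=vision.get_image('top')
cv2.imwrite('pics/c3.png',np.hstack([cv2.resize(T['pixels'][165:245,310:390,::-1],(400,400),interpolation=2),cv2.resize(S['pixels'][160:230,285:355,::-1],(400,400),interpolation=2)]))"
```

```text
t 18.975 p [ 0.5961 -0.2563  0.0642] head -90.17 down [-0.0072 -0.0046 -1.    ] F [-3.47 -1.09  0.81] open 0.0005
lever deg if touching 53.72 r 0.1642
```

View pics/c3.png

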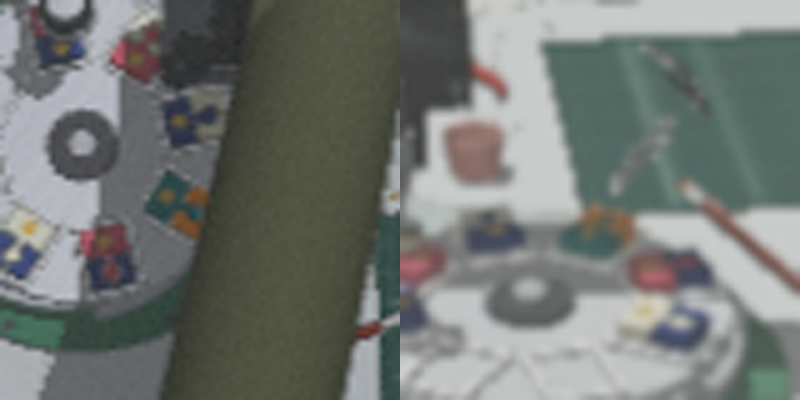

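Call:
{"method": "drive_tool", "body": {
  "moves": [
    [255,0,0.005,0.012,0,0.005,-0.005],
    [255,0,0.005,0.014,0,0,0],
    [255,0,0.004,0.014,0,0,0],
    [255,0,0.003,0.014,0,0,0],
    [255,0,0.002,0.014,0,0,0],
    [255,0,0.001,0.014,0,0,0],
    [255,0,0,0.014,0,0,0],
    [255,0,-0.001,0.014,0,0,0],
    [255,0,-0.002,0.014,0,0,0],
    [255,0,-0.003,0.014,0,0,0],
    [255,0,-0.004,0.014,0,0,0],
    [255,0,-0.004,0.014,0,0,0],
    [255,0,0,0,0,0,0],
    [255,0,0,0,0,0,0]
  ]
}}

```text
time_s: 20.82
ee_pos: [0.4208, -0.2616, 0.0659]
orientation: [[0.006, -0.003, -1.0], [-0.001, -1.0, 0.003], [-1.0, 0.001, -0.006]]
wrist_force: [-0.4, -0.2, 0.3]
opening: 0.0004
```

```bash
python3 -c "
from h import *
s=lev();fine((.4475,-.263,.065),-90,2,255)
S=vision.get_image('side');T=vision.get_image('top')
np.savez('im3.npz',**{a+k:v for a,d in(('T',T),('S',S)) for k,v in d.items()})
P=studs(T,c0=np.array([.537,-.1139]));c,r,th,res=studfit(P);print(c,r,th,res*1e3)
cv2.imwrite('pics/c4.png',np.hstack([cv2.resize(T['pixels'][165:245,310:390,::-1],(400,400),interpolation=2),cv2.resize(S['pixels'][160:230,285:355,::-1],(400,400),interpolation=2)]))"
```

```text
t 20.825 p [ 0.4208 -0.2616  0.0659] head -90.18 down [ 0.0058 -0.001  -1.    ] F [-0.37 -0.21  0.27] open 0.0004
lever deg if touching -8.03 r 0.177
t 20.825 p [ 0.4208 -0.2616  0.0659] head -90.18 down [ 0.0058 -0.001  -1.    ] F [-0.37 -0.21  0.27] open 0.0004
2 x [255, 0.0005, 0.0006, -0.0134, -0.0016, -0.0029, -0.0005]
[ 0.53691404 -0.1137481 ] 0.06553234937726936 [ -37.36851303  -82.36851303 -127.36851303  142.63148697 -172.36851303] [[ 0.03590717  0.11110255]
 [-0.0372616  -0.25038988]
 [ 0.11030968  0.27220237]
 [ 0.08491196 -0.08565501]
 [-0.19386721 -0.04726004]]
```

View pics/c4.png

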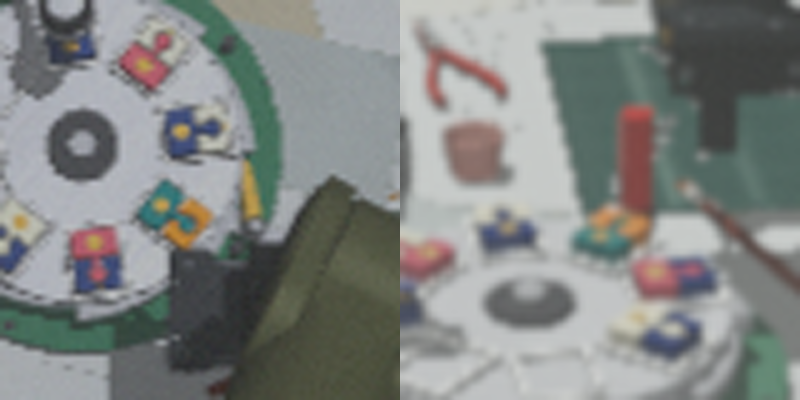

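Stroke 1 moved the nest from -145.5° to -127.4°, completing the begun notch. That leaves three strokes.

Call:
{"method": "drive_tool", "body": {
  "moves": [
    [255,0,0.001,-0.0125,0,-0.003,0],
    [255,0,0.001,-0.0125,0,-0.003,0],
    [255,0,0.0036,-0.0106,0,0,0],
    [255,0,0.003,-0.0109,0,0,0],
    [255,0,0.0025,-0.0111,0,0,0],
    [255,0,0.002,-0.0113,0,0,0],
    [255,0,0.0012,-0.0115,0,0,0],
    [255,0,0.0005,-0.0115,0,0,0],
    [255,0,-0.0003,-0.0115,0,0,0],
    [255,0,-0.001,-0.0115,0,0,0],
    [255,0,-0.002,-0.0113,0,0,0],
    [255,0,-0.003,-0.0112,0,0,0],
    [255,0,-0.004,-0.011,0,0,0],
    [255,0,-0.0045,-0.009,0,0,0]
  ]
}}

```text
time_s: 22.68
ee_pos: [0.5866, -0.2656, 0.0641]
orientation: [[-0.007, -0.006, -1.0], [-0.002, -1.0, 0.006], [-1.0, 0.002, 0.007]]
wrist_force: [-3.5, -3.4, 1.3]
opening: 0.0003
```

```bash
python3 -c "
from h import *
lev()"
```

```text
t 22.675 p [ 0.5866 -0.2656  0.0641] head -90.35 down [-0.007  -0.0022 -1.    ] F [-3.53 -3.37  1.26] open 0.0003
lever deg if touching 49.34 r 0.1682
```

Call:
{"method": "drive_tool", "body": {
  "moves": [
    [255,0,-0.004,-0.005,0,0,0],
    [255,0,-0.003,-0.003,0,0,0],
    [255,0,0,0,0,0,0]
  ]
}}

```text
time_s: 23.05
ee_pos: [0.5954, -0.2559, 0.0631]
orientation: [[-0.008, -0.004, -1.0], [0.0, -1.0, 0.004], [-1.0, -0.0, 0.008]]
wrist_force: [-3.1, 0.4, 1.7]
opening: 0.0006
```

Call:
{"method": "drive_tool", "body": {
  "moves": [
    [255,0,0.005,0.012,0,0.007,0],
    [255,0,0.005,0.014,0,0,0],
    [255,0,0.004,0.014,0,0,0],
    [255,0,0.003,0.014,0,0,0],
    [255,0,0.002,0.014,0,0,0],
    [255,0,0.001,0.014,0,0,0],
    [255,0,0,0.014,0,0,0],
    [255,0,-0.001,0.014,0,0,0],
    [255,0,-0.002,0.014,0,0,0],
    [255,0,-0.003,0.014,0,0,0],
    [255,0,-0.004,0.014,0,0,0],
    [255,0,-0.004,0.014,0,0,0],
    [255,0,0,0,0,0,0],
    [255,0,0,0,0,0,0]
  ]
}}

```text
time_s: 24.8
ee_pos: [0.4197, -0.2604, 0.0645]
orientation: [[0.006, -0.004, -1.0], [-0.001, -1.0, 0.004], [-1.0, 0.001, -0.006]]
wrist_force: [-0.4, 1.0, 0.8]
opening: 0.0005
```

```bash
cat >> h.py <<'E'
def look(n):
    S=vision.get_image('side');T=vision.get_image('top')
    P=studs(T,c0=np.array([.537,-.1139]));c,r,th,res=studfit(P,c0=np.array([.537,-.1139]));print(c.round(4),r.round(4),th.round(2),abs(res).max()*1e3)
    w=warp(T,.062,.42,.66,-.24,.01,1600)[...,::-1]
    cv2.imwrite(n,np.hstack([w,cv2.resize(S['pixels'][155:235,270:355,::-1],(408,384),interpolation=2)]))
E
python3 -c "
from h import *
fine((.4208,-.2616,.065),-90,1,255);look('pics/c5.png')"
```

```text
t 24.8 p [ 0.4197 -0.2604  0.0645] head -90.24 down [ 6.1e-03 -9.0e-04 -1.0e+00] F [-0.42  1.01  0.83] open 0.0005
1 x [255, -0.0005, 0.0012, -0.0011, -0.0041, -0.0061, -0.0009]
[ 0.5369 -0.1137] 0.0655 [ -37.32   52.68  -82.32 -127.32 -172.32] 0.18506115473698737
```

View pics/c5.png

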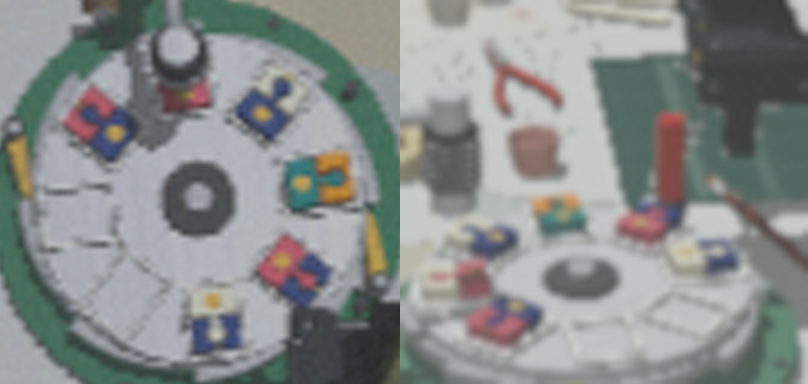

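The nest is at -82.3° and the lever is home. Stroke 3.

Call:
{"method": "drive_tool", "body": {
  "moves": [
    [255,0,0.001,-0.013,0,-0.004,0],
    [255,0,0.001,-0.013,0,-0.003,0],
    [255,0,0.0036,-0.0106,0,0,0],
    [255,0,0.003,-0.0109,0,0,0],
    [255,0,0.0025,-0.0111,0,0,0],
    [255,0,0.002,-0.0113,0,0,0],
    [255,0,0.0012,-0.0115,0,0,0],
    [255,0,0.0005,-0.0115,0,0,0],
    [255,0,-0.0003,-0.0115,0,0,0],
    [255,0,-0.001,-0.0115,0,0,0],
    [255,0,-0.002,-0.0113,0,0,0],
    [255,0,-0.003,-0.0112,0,0,0],
    [255,0,-0.004,-0.011,0,0,0],
    [255,0,-0.005,-0.009,0,0,0],
    [255,0,-0.004,-0.005,0,0,0],
    [255,0,-0.003,-0.003,0,0,0],
    [255,0,0,0,0,0,0]
  ]
}}

```text
time_s: 27.02
ee_pos: [0.5957, -0.2551, 0.0616]
orientation: [[-0.008, -0.006, -1.0], [-0.001, -1.0, 0.006], [-1.0, 0.001, 0.008]]
wrist_force: [-3.5, -2.1, 1.0]
opening: 0.0003
```

Call:
{"method": "drive_tool", "body": {
  "moves": [
    [255,-0.0005,0.005,0.012,0,0.007,0],
    [255,0,0.005,0.014,0,0,0],
    [255,0,0.004,0.014,0,0,0],
    [255,0,0.003,0.014,0,0,0],
    [255,0,0.002,0.014,0,0,0],
    [255,0,0.001,0.014,0,0,0],
    [255,0,0,0.014,0,0,0],
    [255,0,-0.001,0.014,0,0,0],
    [255,0,-0.002,0.014,0,0,0],
    [255,0,-0.003,0.014,0,0,0],
    [255,0,-0.004,0.014,0,0,0],
    [255,0,-0.004,0.014,0,0,0],
    [255,0,0,0,0,0,0],
    [255,0,0,0,0,0,0]
  ]
}}

```text
time_s: 28.78
ee_pos: [0.4199, -0.2587, 0.0635]
orientation: [[0.005, -0.005, -1.0], [-0.001, -1.0, 0.005], [-1.0, 0.001, -0.005]]
wrist_force: [0.3, 0.7, 0.5]
opening: 0.0004
```

```bash
python3 -c "
from h import *
fine((.4208,-.2616,.065),-90,1,255);look('pics/c6.png')"
```

```text
t 28.775 p [ 0.4199 -0.2587  0.0635] head -90.29 down [ 5.5e-03 -8.0e-04 -1.0e+00] F [0.33 0.65 0.48] open 0.0004
1 x [255, -0.0014, 0.0029, -0.0009, -0.0051, -0.0055, -0.0008]
[ 0.5371 -0.1137] 0.0654 [ -37.48   52.52  -82.48   97.52 -127.48] 0.24019980671130536
```

View pics/c6.png

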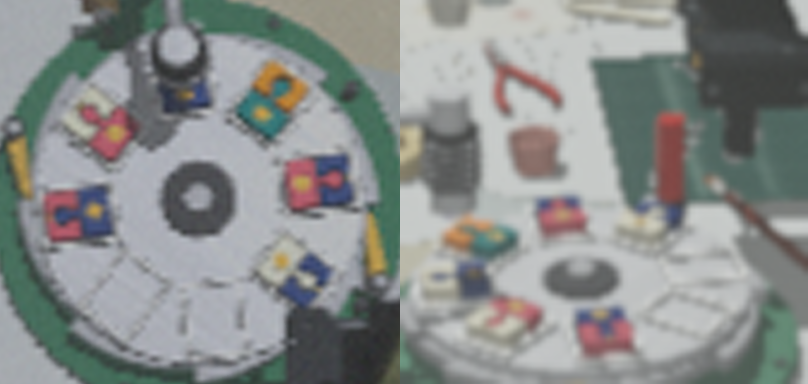

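The nest is at -37.5°, and one more stroke brings it under the lamp at about 7.6°.

Call:
{"method": "drive_tool", "body": {
  "moves": [
    [255,-0.001,0.002,-0.013,-0.004,-0.004,0],
    [255,0,0.002,-0.013,0,-0.003,0],
    [255,0,0.0036,-0.0106,0,0,0],
    [255,0,0.003,-0.0109,0,0,0],
    [255,0,0.0025,-0.0111,0,0,0],
    [255,0,0.002,-0.0113,0,0,0],
    [255,0,0.0012,-0.0115,0,0,0],
    [255,0,0.0005,-0.0115,0,0,0],
    [255,0,-0.0003,-0.0115,0,0,0],
    [255,0,-0.001,-0.0115,0,0,0],
    [255,0,-0.002,-0.0113,0,0,0],
    [255,0,-0.003,-0.0112,0,0,0],
    [255,0,-0.004,-0.011,0,0,0],
    [255,0,-0.005,-0.009,0,0,0],
    [255,0,-0.004,-0.005,0,0,0],
    [255,0,-0.003,-0.003,0,0,0],
    [255,0,0,0,0,0,0]
  ]
}}

```text
time_s: 31.0
ee_pos: [0.5958, -0.2551, 0.0616]
orientation: [[-0.009, -0.002, -1.0], [-0.001, -1.0, 0.002], [-1.0, 0.001, 0.009]]
wrist_force: [-2.9, -1.7, 1.0]
opening: 0.0007
```

Call:
{"method": "drive_tool", "body": {
  "moves": [
    [255,-0.0005,0.005,0.012,0,0.007,0],
    [255,0,0.005,0.014,0,0,0],
    [255,0,0.004,0.014,0,0,0],
    [255,0,0.003,0.014,0,0,0],
    [255,0,0.002,0.014,0,0,0],
    [255,0,0.001,0.014,0,0,0],
    [255,0,0,0.014,0,0,0],
    [255,0,-0.001,0.014,0,0,0],
    [255,0,-0.002,0.014,0,0,0],
    [255,0,-0.003,0.014,0,0,0],
    [255,0,-0.004,0.014,0,0,0],
    [255,0,-0.004,0.014,0,0,0],
    [255,0,0,0,0,0,0],
    [255,-0.04,0,0,0,0,0],
    [255,-0.05,0.02,0,0,0,0],
    [255,-0.03,0.04,0,0,0,0],
    [255,0,0.05,0,0,0,0],
    [255,0,0.04,0,0,0,0],
    [255,0,0,0,0,0,0],
    [255,0,0,0,0,0,0]
  ]
}}

```text
time_s: 33.5
ee_pos: [0.4229, -0.4131, 0.1885]
orientation: [[0.009, 0.003, -1.0], [-0.004, -1.0, -0.003], [-1.0, 0.004, -0.009]]
wrist_force: [1.2, 0.5, 0.0]
opening: 0.0007
```

```bash
python3 -c "
from h import *
st();look('pics/c7.png')
for n in('top','side'): cv2.imwrite(f'pics/{n}9.png',vision.get_image(n)['pixels'][...,::-1])"
```

```text
t 33.5 p [ 0.4229 -0.4131  0.1885] head -89.82 down [ 0.0092 -0.0036 -1.    ] F [1.2  0.46 0.03] open 0.0007
[ 0.537  -0.1137] 0.0654 [-37.47  52.53 -82.47  97.53 142.53] 0.2770695279272761
```

View pics/c7.png

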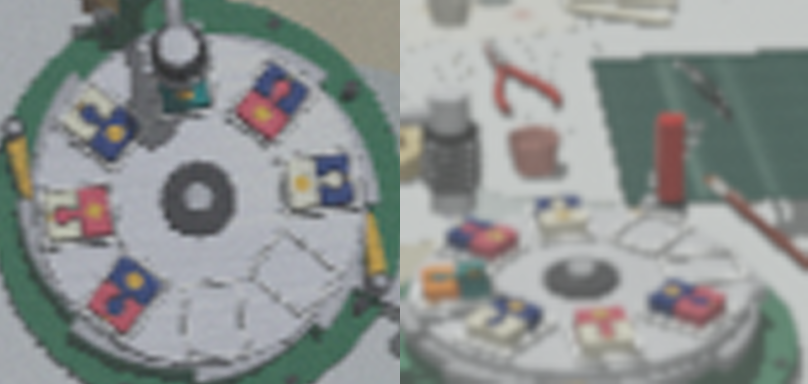

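View pics/top9.png

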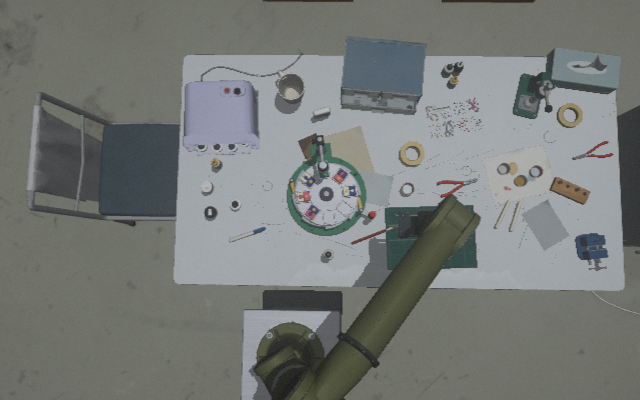

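View pics/side9.png

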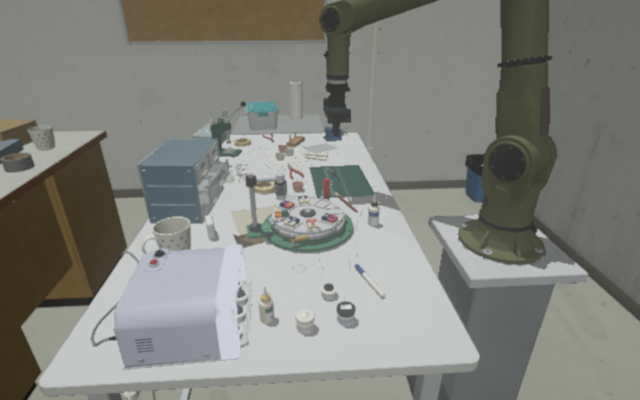

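The teal/amber brooch is under the lamp, at about (455,278) in the zoomed side view. The lever is home at (670,150), the bystanders are at their starting pixels, and the arm is clear at rest. Handing in.

```bash
python3 -c "
from station import arm; print(arm.hand_in())"
```

```text
the job is handed in; nothing more can be done
None
```

The amber half is seated in the nest with the teal half, and that nest now sits under the lamp. I handed the job in at about 33.6 s of the 72 s allowed; no verdict was reported.

- **Seating:** I lowered the amber half over the teal tab and felt no contact force on the way down. I let go with its underside about 0.3 mm above the nest floor. The side view then showed it flat, level with the teal half and interlocked.
- **Lever:** I gave it four full strokes, each to an estimated 53° of the 54° at the hard stop. The first only completed the notch already begun. The nest moved from -145.5° through -127.4°, -82.3° and -37.5° to 7.5°; the lamp is at about 7.6°, a figure I worked out from the first notch.
- **Last checks:** The nest angle agrees with the lamp to within about 0.2°. The lever is home, the arm is clear and touching nothing, and the jars, bottles, spool, cup, pliers and pen show no visible shift from their starting places.
- **Disagreement:** The two cameras differed by about 2 mm at the nest. I shifted the placing point about 1 mm in x and y to allow for it.
- **Not fully seen:** Under the lamp, the top view of the amber half is mostly hidden by the lamp head, so its final state there was confirmed only from the side camera.

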